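# Load the thread stand in sewing order

## Task

The four thread tubes on the wooden rack are lined up in the order in which they will be sewn, beginning at the rack's green knob. Load the steel thread stand with them in that order, beginning at its brass guide post: the tube nearest the green knob goes on the pin nearest the brass post, the next tube on the next pin, and so on. Lower each tube right down over its pin so that it stands upright on the stand, and let none of them fall over.

Things in the scene. Friction and masses are not known exactly. Their poses are not given: they have to be found in the camera images.
- tube_black: Loose thread tube, black thread on a grey plastic core, 90 g, upright, 66 mm tall; the wound part is 42 mm across from 7 to 57 mm above the underside (grip it there from above, fingers across the row), the bare core (26 mm) stands out of the top. A 22 mm bore runs right through. Origin: centre of the underside; z up along the bore; yaw means nothing.
- tube_white: Loose thread tube, off-white thread on a grey plastic core, 90 g, upright, 66 mm tall; the wound part is 42 mm across from 7 to 57 mm above the underside (grip it there from above, fingers across the row), the bare core (26 mm) stands out of the top. A 22 mm bore runs right through. Origin: centre of the underside; z up along the bore; yaw means nothing.
- tube_red: Loose thread tube, dark red thread on a grey plastic core, 90 g, upright, 66 mm tall; the wound part is 42 mm across from 7 to 57 mm above the underside (grip it there from above, fingers across the row), the bare core (26 mm) stands out of the top. A 22 mm bore runs right through. Origin: centre of the underside; z up along the bore; yaw means nothing.
- tube_yellow: Loose thread tube, mustard yellow thread on a grey plastic core, 90 g, upright, 66 mm tall; the wound part is 42 mm across from 7 to 57 mm above the underside (grip it there from above, fingers across the row), the bare core (26 mm) stands out of the top. A 22 mm bore runs right through. Origin: centre of the underside; z up along the bore; yaw means nothing.
- rack_pin_black: Fixed upright wooden pin of the wooden rack, on which the black tube stands at the start (up to 4 mm off centre). 8 mm thick, 70 mm tall, its round tip painted black and just showing out of the tube's top. Origin: foot of the pin, on the cork pad that the tube rests on; z up. The four rack pins stand in a straight row 55 mm apart.
- rack_pin_white: Fixed upright wooden pin of the wooden rack, on which the off-white tube stands at the start (up to 4 mm off centre). 8 mm thick, 70 mm tall, its round tip painted off-white and just showing out of the tube's top. Origin: foot of the pin, on the cork pad that the tube rests on; z up. The four rack pins stand in a straight row 55 mm apart.
- rack_pin_red: Fixed upright wooden pin of the wooden rack, on which the dark red tube stands at the start (up to 4 mm off centre). 8 mm thick, 70 mm tall, its round tip painted dark red and just showing out of the tube's top. Origin: foot of the pin, on the cork pad that the tube rests on; z up. The four rack pins stand in a straight row 55 mm apart.
- rack_pin_yellow: Fixed upright wooden pin of the wooden rack, on which the mustard yellow tube stands at the start (up to 4 mm off centre). 8 mm thick, 70 mm tall, its round tip painted mustard yellow and just showing out of the tube's top. Origin: foot of the pin, on the cork pad that the tube rests on; z up. The four rack pins stand in a straight row 55 mm apart.
- green_knob: Green turned knob, 25 mm across, 33 mm tall, fixed at one end of the wooden rack (plank 276 x 74 mm, 16 mm tall) in line with its pins; a like knob of plain wood is at the other end. It marks where the row begins: the rack pins stand 40, 95, 150 and 205 mm from it, the nearest being the first. Origin: foot of the knob.
- thread_stand: Fixed grey steel plate, 276 (y) x 74 (x) mm, with 4 empty steel pins in a row and a brass guide post with a ring eyelet, 90 mm tall, at y = -122 mm. Origin: centre of the underside, on the counter; z up. Pins at x = 0, y = -82.5 (first, next to the post), -27.5, 27.5, 82.5 mm: 8 mm thick, tapered tip, 55 mm tall, from rubber pads whose tops (where tubes rest) are at z = 12 mm.
Mind the look-alikes: they are no part of the job. Leave any blue or purple look-alike of the tube_red alone.

How it is judged:
By the outcome, as a careful person would: the job done as asked, in the order asked, and still so for the second after the job is handed in, with the robot touching nothing.
It also fails if it takes over 128 s, if anything falls off the work surface, if the arm or the gripper's body presses on something with over 40 N, if the wrist force passes 120 N, or if a joint passes its speed limit or range.

## Robot

A 6-joint arm with a two-finger parallel gripper is mounted at the origin on a cart in front of the work surface, level with it; the furniture and walls round the work are solid. World frame = base frame: x ahead of the robot, y to its left, z up, the work surface at z = 0. Lengths are in mm, angles in rad, forces in N, time in s.
With the tool pointing down it reaches from about 300 to 775 mm from the base axis. Payload 14.6 kg.
Tool frame: the origin (TCP) lies at the very end of the fingers, on their centre line; the grasp point (between the pads) lies 19 mm behind it; z points along the fingers, y is the line along which they close (so a half turn about z gives the same grasp; the last joint's range is limited). The gripper opens to 94 mm and grips with 3 to 60 N. Pads are 16 mm wide; open, the fingers measure 119 mm over their backs; the gripper's body (75 mm by 177 mm) begins 78 mm behind the grasp point.
Start: joints at [1.075, 0.3, 1.521, -0, 1.321, -0.067], TCP at [228.675, 500.197, 172.746] pointing down, gripper open.
Joint ranges: [-3.03, 3.03], [-0.79, 2.21], [0.23, 2.52], [-1.04, 4.18], [0, 3.07], [-2.55, 2.55]. Speed limits (rad/s): [2.22, 2.22, 2.57, 3.14, 3.14, 3.14].

## Interface

Orientations are given as [roll, pitch, yaw] about the fixed x, y, z axes, in that order (R = Rz(yaw) Ry(pitch) Rx(roll)).
In Python, from cell import manip gives the robot as it stands. The module is installed in compiled form; this text tells all that it offers.
- The arm moves only by the shell command python3 -m inch 'ROWS' [FORCE]. ROWS is JSON, a list of rows, each an object of numbers: "gripper": the opening, from 0 (shut) to 1 (fully open); "dx", "dy", "dz": the shift along the world's x, y, z in m; "wx", "wy", "wz": the turn, a rotation vector about the world's x, y, z in degrees. A call has exactly 5 rows; each row is the pose to reach, as a shift and turn from the pose commanded when the call began; what a row does not reach only later rows make up. A row lasts 1/12 s, in which the tool goes at most 41.7 mm and 7.16 degrees, less where a joint would pass 70% of its speed; a pose out of reach is approached as far as the arm can. A call with a gripper value outside its range is refused whole. The fingers move at their own pace and stop on an object; FORCE is the grip in N (left out, the last holds). Time passes only in rows, so rows that repeat a pose let the fingers close, or fill a call up. It gives the time, the measured TCP pose, the force, the opening and the grip force at its end, in the units of the state.
- manip.read_state(): the state, without advancing time (a new reading comes with each control period).
- manip.camera(name): name is "scene" or "side" or "wrist"; returns the picture (480x640x3 uint8, blue, green, red); there is no depth.
- manip.camera_info(name): a dict with "camera_matrix" (3x3 intrinsics, pixels), "D" ([k1, k2, p1, p2, k3] as OpenCV has them; the pictures are not rectified), "R" (3x3) and "t" (3): a world point X has camera coordinates R X + t; the wrist camera has in their place "tool_from_camera" (4x4, takes a point from camera to tool coordinates, whose origin is the TCP and whose axes are the flange's). Camera axes: x right, y down, z forward; pixel columns grow to the right and rows downward; lengths in mm; the calibration is good to about 2 mm. A picture is of the moment at which its call begins: read the wrist's pose just before it. camera_info takes no time and is no camera call.
- manip.sign_off(): hands the job in; it is judged then, once.
The state is a dict: "clock": time; "joints": joint angles; "qd": joint speeds; "effort": joint torques, N m; "eef_pos": TCP position; "eef_rot": TCP orientation; "wrist_force": force on the tool from outside, world axes, zero at the start; "moment": the same for the moment, N m; "finger_gap": finger opening in mm; "finger_force": force on a finger pad.
Only numpy, scipy, OpenCV 4.12 (cv2) and the standard library are available. Lean on these libraries where they do the work, as an engineer would, in place of code of your own. Each camera call takes 0.05 s, during which the arm holds its last target. There are 200 camera calls.

## Working session

There is one attempt and no reset: what is moved stays moved. The work goes in short steps, Python scripts to look and compute and a shell command to move; the robot and the scene stay as the last step left them, time stands still between calls to the robot, and variables do not carry over. Pictures are saved under pics/ and viewed, at most 14 in all, crops included, and the job is handed in when it is done.

```bash
mkdir -p pics; python3 - <<'E'
from cell import manip
import cv2,numpy as np
s=manip.read_state();print(s)
for n in ["scene","side","wrist"]:
    im=manip.camera(n);cv2.imwrite(f"pics/{n}0.png",im)
    i=manip.camera_info(n);print(n,{k:np.round(v,3).tolist() for k,v in i.items()})
E
```

```text
{'clock': 0.0, 'joints': array([ 1.07540865e+00,  3.00461437e-01,  1.52158029e+00, -2.72287602e-05,
        1.32071527e+00, -6.65747892e-02]), 'qd': array([-6.34251826e-04, -2.09287146e-03, -1.28106443e-04, -4.04548947e-06,
       -6.94668052e-04,  9.41160870e-04]), 'effort': array([-7.33244851e-04, -5.31812918e+01, -3.52722323e+01,  7.07701268e-02,
        2.44856853e-02, -1.41436362e-04]), 'eef_pos': array([228.53718974, 499.93498059, 172.19199242]), 'eef_rot': array([-3.14042914e+00, -5.11431632e-05,  2.71278649e+00]), 'wrist_force': array([-0.02294777, -0.61644688, -0.26571295]), 'moment': array([-0.00606084, -0.04617752,  0.03583729]), 'finger_force': 0.0, 'finger_gap': 93.93951710265253}
scene {'camera_matrix': [[447.342, 0.0, 316.743], [0.0, 447.342, 237.421], [0.0, 0.0, 1.0]], 'D': [-0.022, 0.0, 0.0, 0.0, 0.0], 'R': [[0.57, -0.822, -0.007], [-0.465, -0.315, -0.827], [0.678, 0.474, -0.562]], 't': [-256.468, 278.508, 999.087]}
side {'camera_matrix': [[485.16, 0.0, 310.693], [0.0, 485.16, 235.915], [0.0, 0.0, 1.0]], 'D': [-0.094, 0.0, 0.0, 0.0, 0.0], 'R': [[0.998, -0.059, -0.023], [-0.043, -0.357, -0.933], [0.046, 0.932, -0.358]], 't': [-454.675, 83.025, 1438.259]}
wrist {'camera_matrix': [[427.527, 0.0, 324.256], [0.0, 427.527, 241.72], [0.0, 0.0, 1.0]], 'D': [-0.012, 0.0, 0.0, 0.0, 0.0], 'tool_from_camera': [[-0.0, -0.972, -0.235, 67.911], [1.0, -0.0, 0.0, 0.734], [-0.0, -0.235, 0.972, -211.461], [0.0, 0.0, 0.0, 1.0]]}
```

View pics/scene0.png

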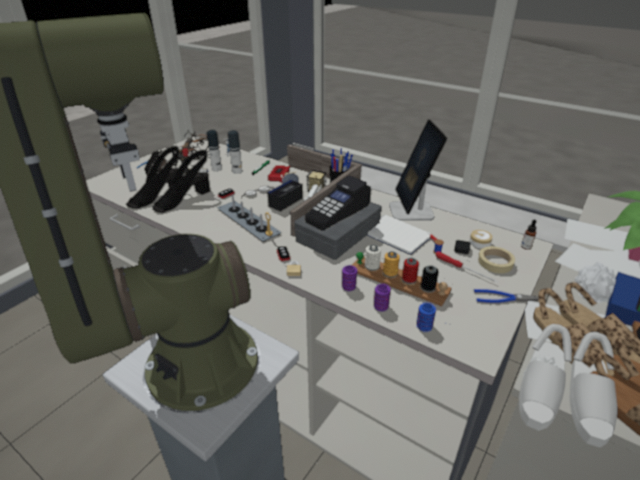

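View pics/side0.png

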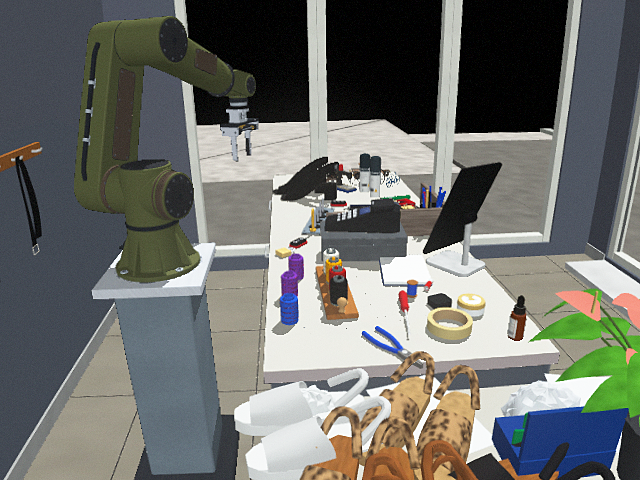

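View pics/wrist0.png

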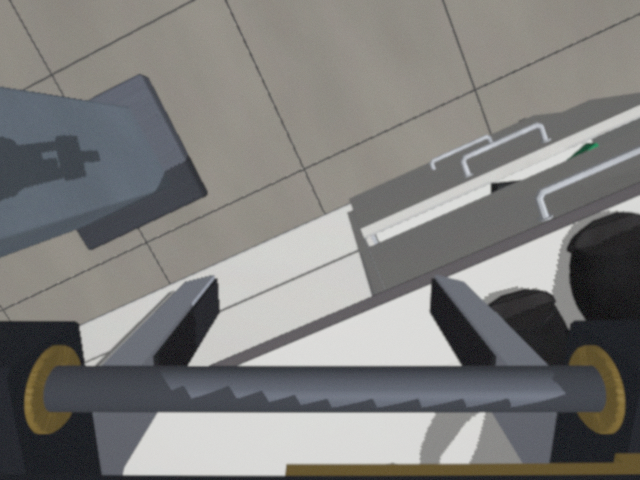

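The scene view shows the rack with its green knob at about (361,258). Tubes follow in the order white (373,256), yellow (391,263), red (410,268), black (429,276). The stand is at about (248,218), with its brass post at (268,228). Purple and blue look-alikes stand nearer the robot. In the side view the rack is at (335,290), and the wrist view shows only the counter edge. Next I'll zoom in.

```bash
cat > h.py <<'E'
import cv2,numpy as np
from scipy.spatial.transform import Rotation as Ro
from cell import manip
def ray(n,uv,s=None):
    i=manip.camera_info(n);p=cv2.undistortPoints(np.float64(uv).reshape(-1,1,2),np.float64(i['camera_matrix']),np.float64(i['D'])).reshape(-1,2)
    d=np.c_[p,np.ones(len(p))]
    if n=='wrist':
        T=np.array(i['tool_from_camera']);R=Ro.from_euler('xyz',s['eef_rot']).as_matrix()
        return R@T[:3,3]+s['eef_pos'],d@T[:3,:3].T@R.T
    R=np.array(i['R']);return -R.T@np.array(i['t']),d@R
def plane(n,uv,z,s=None):
    o,d=ray(n,uv,s);return o+d*((z-o[2])/d[:,2:])
def tri(a,b):  # lists of (origin,dir) -> midpoint, gap
    (o,d),(q,e)=a,b;out=[]
    for u,v in zip(d,e):
        k=np.linalg.lstsq(np.c_[u,-v],q-o,rcond=None)[0];A=o+k[0]*u;B=q+k[1]*v;out.append(np.r_[(A+B)/2,np.linalg.norm(A-B)])
    return np.array(out)
def proj(n,X,s=None):
    i=manip.camera_info(n);X=np.float64(X).reshape(-1,3)
    if n=='wrist':
        T=np.array(i['tool_from_camera']);R=Ro.from_euler('xyz',s['eef_rot']).as_matrix();C=((X-s['eef_pos'])@R-T[:3,3])@T[:3,:3]
    else: C=X@np.array(i['R']).T+np.array(i['t'])
    return cv2.projectPoints(C,np.zeros(3),np.zeros(3),np.float64(i['camera_matrix']),np.float64(i['D']))[0].reshape(-1,2)
E
python3 - <<'E'
import cv2,numpy as np
a=cv2.imread('pics/scene0.png');b=cv2.imread('pics/side0.png')
o=np.zeros((600,800,3),np.uint8)
def put(im,x,y,w,h,k,X,Y):
    c=cv2.resize(im[y:y+h,x:x+w],None,fx=k,fy=k,interpolation=cv2.INTER_CUBIC);o[Y:Y+h*k,X:X+w*k]=c
put(a,345,235,110,75,4,0,0)      # rack scene
put(a,210,190,80,60,5,0,300)     # stand scene
put(b,300,240,70,80,4,450,0)     # rack side
put(b,280,190,60,60,5,450,300)     # stand side
cv2.imwrite('pics/c1.png',o)
from h import *
print(plane('scene',[[361,256],[234,206],[268,232],[444,290]],[20])) if 0 else None
for z in (0,30,60): print(z,np.round(plane('scene',[[361,262],[373,256],[391,263],[410,268],[429,276],[444,290],[234,206],[243,212],[253,218],[262,225],[268,232]],z)[:,:2]).tolist())
print(np.round(plane('side',[[337,300]],20)))
E
```

```text
0 [[519.0, -109.0], [564.0, -123.0], [564.0, -183.0], [573.0, -238.0], [570.0, -298.0], [537.0, -354.0], [550.0, 423.0], [537.0, 369.0], [526.0, 314.0], [510.0, 260.0], [489.0, 217.0]]
30 [[484.0, -127.0], [528.0, -141.0], [527.0, -199.0], [536.0, -252.0], [533.0, -309.0], [501.0, -364.0], [513.0, 384.0], [501.0, 332.0], [491.0, 279.0], [475.0, 228.0], [455.0, 186.0]]
60 [[449.0, -146.0], [491.0, -159.0], [490.0, -214.0], [499.0, -266.0], [496.0, -320.0], [465.0, -373.0], [477.0, 346.0], [466.0, 295.0], [456.0, 245.0], [441.0, 195.0], [421.0, 155.0]]
[[ 501. -312.   20.]]
```

View pics/c1.png

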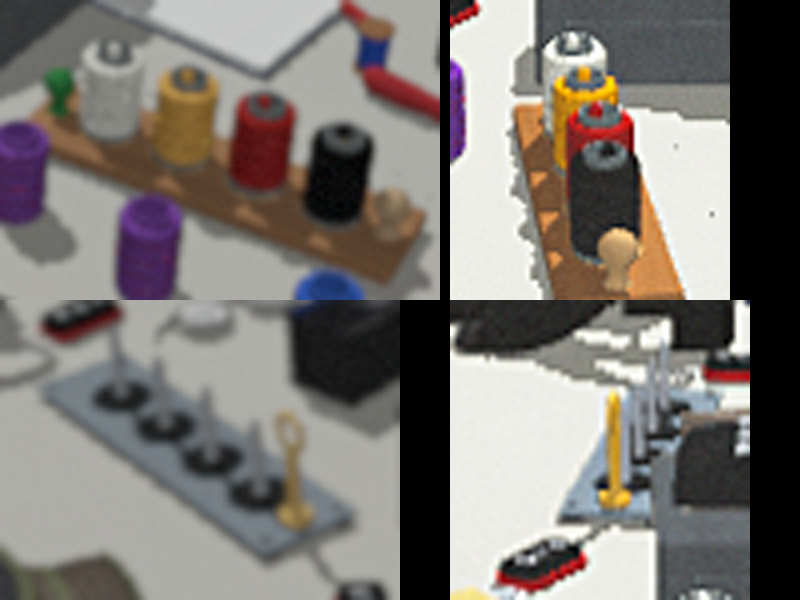

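The crops confirm the order white, yellow, red, black from the green knob. In scene pixels the stand's pin feet are at about (234,209), (243,215), (252,222), (262,228), with the brass foot at (269,234). I'm moving the wrist camera over the stand.

```bash
python3 -m inch '[{"dx":0.02,"dy":-0.02,"dz":0.03,"wz":-7,"gripper":1},{"dx":0.04,"dy":-0.04,"dz":0.06,"wz":-14,"gripper":1},{"dx":0.06,"dy":-0.06,"dz":0.09,"wz":-21,"gripper":1},{"dx":0.08,"dy":-0.07,"dz":0.12,"wz":-28,"gripper":1},{"dx":0.1,"dy":-0.08,"dz":0.13,"wz":-35,"gripper":1}]' 40
python3 -m inch '[{"dx":0.03,"dy":-0.02,"dz":0.0,"wz":-7,"gripper":1},{"dx":0.06,"dy":-0.04,"dz":0,"wz":-14,"gripper":1},{"dx":0.09,"dy":-0.06,"dz":0,"wz":-21,"gripper":1},{"dx":0.12,"dy":-0.09,"dz":0,"wz":-28,"gripper":1},{"dx":0.14,"dy":-0.12,"dz":0,"wz":-30.5,"gripper":1}]'
python3 -m inch '[{"dx":0,"dy":0,"gripper":1},{"dx":0,"gripper":1},{"dx":0,"gripper":1},{"dx":0,"gripper":1},{"dx":0,"gripper":1}]'
python3 - <<'E'
from h import *
print(np.round(plane('scene',[[234.2,209],[243,215],[252.2,221.6],[261.6,228],[269,234]],12)).tolist())
print(np.round(plane('scene',[[233,194.4],[241.4,202],[251.4,208.4],[261,215]],67)).tolist())
s=manip.read_state();im=manip.camera('wrist');cv2.imwrite('pics/w1.png',im);np.save('w1.npy',np.r_[s['eef_pos'],s['eef_rot']]);print(s['clock'],s['eef_pos'],s['eef_rot'])
E
```

```text
[[520.0, 393.0, 12.0], [508.0, 341.0, 12.0], [494.0, 287.0, 12.0], [482.0, 237.0, 12.0], [468.0, 195.0, 12.0]]
[[524.0, 393.0, 67.0], [502.0, 334.0, 67.0], [489.0, 280.0, 67.0], [475.0, 228.0, 67.0]]
0.15 [228.59024974 500.01627774 172.32020029] [-3.14074215e+00 -2.29044957e-05  2.71284749e+00]validation failed for argument at $[0]...
validation failed for argument at $[0]...
validation failed for argument at $[0]...
```

View pics/w1.png

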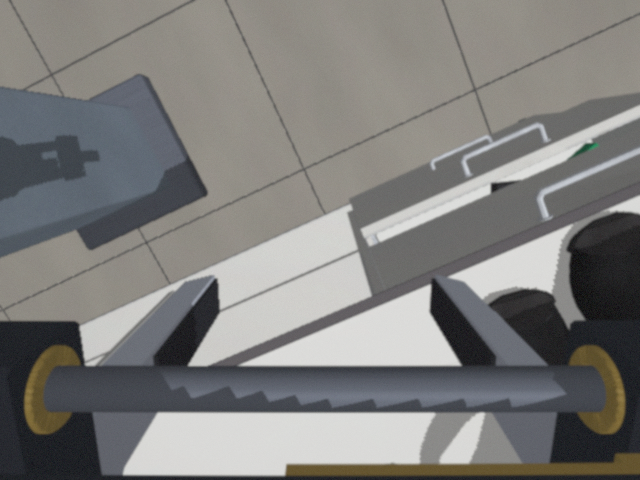

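The call was refused and nothing moved; the wrist view is unchanged, since each row probably needs every field. I'm retrying with full rows.

```bash
python3 -m inch '[{"gripper":1,"dx":0.02,"dy":-0.02,"dz":0.03,"wx":0,"wy":0,"wz":-7},{"gripper":1,"dx":0.04,"dy":-0.04,"dz":0.06,"wx":0,"wy":0,"wz":-14},{"gripper":1,"dx":0.06,"dy":-0.06,"dz":0.09,"wx":0,"wy":0,"wz":-21},{"gripper":1,"dx":0.08,"dy":-0.08,"dz":0.12,"wx":0,"wy":0,"wz":-28},{"gripper":1,"dx":0.1,"dy":-0.1,"dz":0.13,"wx":0,"wy":0,"wz":-35}]' 40
python3 -m inch '[{"gripper":1,"dx":0.02,"dy":-0.03,"dz":0,"wx":0,"wy":0,"wz":-7},{"gripper":1,"dx":0.04,"dy":-0.06,"dz":0,"wx":0,"wy":0,"wz":-14},{"gripper":1,"dx":0.06,"dy":-0.09,"dz":0,"wx":0,"wy":0,"wz":-21},{"gripper":1,"dx":0.08,"dy":-0.12,"dz":0,"wx":0,"wy":0,"wz":-28},{"gripper":1,"dx":0.1,"dy":-0.15,"dz":0,"wx":0,"wy":0,"wz":-35}]'
python3 -m inch '[{"gripper":1,"dx":0.03,"dy":-0.02,"dz":0,"wx":0,"wy":0,"wz":-7},{"gripper":1,"dx":0.05,"dy":-0.03,"dz":0,"wx":0,"wy":0,"wz":-9},{"gripper":1,"dx":0.05,"dy":-0.03,"dz":0,"wx":0,"wy":0,"wz":-9},{"gripper":1,"dx":0.05,"dy":-0.03,"dz":0,"wx":0,"wy":0,"wz":-9},{"gripper":1,"dx":0.05,"dy":-0.03,"dz":0,"wx":0,"wy":0,"wz":-9}]'
cat > snap.py <<'E'
import sys,pickle
from h import *
n=sys.argv[1]
s=manip.read_state();im=manip.camera('wrist');cv2.imwrite(f'pics/{n}.png',im);pickle.dump(s,open(n+'.pkl','wb'));print(s['clock'],s['eef_pos'].round(1),s['eef_rot'].round(4))
E
python3 snap.py w2
```

```text
clock: 0.62
eef_pos: [329.9, 399.7, 307.1]
eef_rot: [3.136, -0.002, 2.096]
wrist_force: [0.4, 0.1, 0.3]
finger_gap: 94.0
finger_force: 0.0
clock: 1.03
eef_pos: [429.3, 248.6, 302.8]
eef_rot: [3.142, -0.0, 1.485]
wrist_force: [0.4, 0.8, -0.5]
finger_gap: 93.9
finger_force: 0.0
clock: 1.45
eef_pos: [478.3, 220.5, 302.6]
eef_rot: [-3.141, 0.0, 1.335]
wrist_force: [0.6, -0.1, 0.2]
finger_gap: 93.8
finger_force: 0.0
1.45 [478.3 220.5 302.6] [-3.1412e+00  1.0000e-04  1.3349e+00]
```

View pics/w2.png

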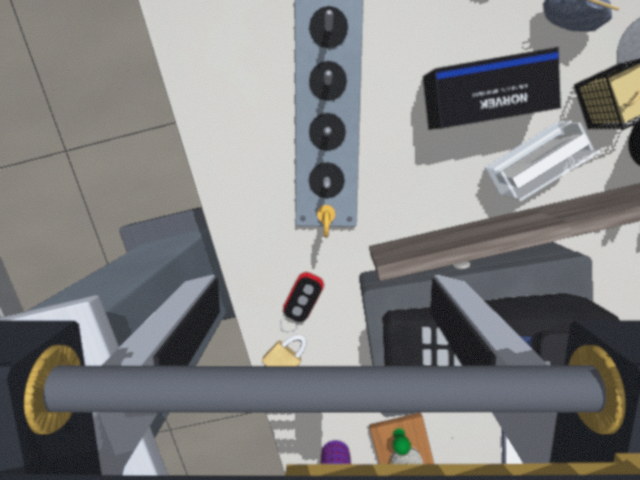

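The wrist view shows the stand vertically, with pads at about (328,27), (328,80), (327,131), (326,180) and the brass post at (326,217). The register's wood strip begins at (370,250), clear of the first pin. I'll take a second view from a shifted pose to triangulate.

```bash
python3 -m inch '[{"gripper":1,"dx":-0.02,"dy":0.02,"dz":0,"wx":0,"wy":0,"wz":0},{"gripper":1,"dx":-0.04,"dy":0.05,"dz":0,"wx":0,"wy":0,"wz":0},{"gripper":1,"dx":-0.06,"dy":0.07,"dz":0,"wx":0,"wy":0,"wz":0},{"gripper":1,"dx":-0.06,"dy":0.07,"dz":0,"wx":0,"wy":0,"wz":0},{"gripper":1,"dx":-0.06,"dy":0.07,"dz":0,"wx":0,"wy":0,"wz":0}]'
python3 snap.py w3
cat > pads.py <<'E'
from h import *
import pickle
S={};P={};B={}
for n in ('w2','w3'):
    im=cv2.imread(f'pics/{n}.png');S[n]=pickle.load(open(n+'.pkl','rb'))
    m=cv2.inRange(im.max(2),0,75)
    m[330:]=0
    cs=cv2.findContours(m,cv2.RETR_EXTERNAL,cv2.CHAIN_APPROX_NONE)[0];o=[]
    for c in cs:
        if 500<cv2.contourArea(c)<2600:
            h=cv2.convexHull(c);(x,y),(a,b),_=cv2.fitEllipse(h)
            if min(a,b)/max(a,b)>.85: o.append((x,y,a,b))
    o=np.array(sorted(o,key=lambda r:-r[1]));print(n,o.round(1).tolist())
    P[n]=o[:,:2]
    hsv=cv2.cvtColor(im,cv2.COLOR_BGR2HSV);y=cv2.inRange(hsv,(12,130,120),(28,255,255));y[330:]=0
    print('brass',[cv2.boundingRect(c) for c in cv2.findContours(y,cv2.RETR_EXTERNAL,cv2.CHAIN_APPROX_NONE)[0] if cv2.contourArea(c)>40])
if len(P['w2'])==len(P['w3']):
    t=tri(ray('wrist',P['w2'],S['w2']),ray('wrist',P['w3'],S['w3']));print(t.round(1))
    for n in P: print(plane('wrist',P[n],12,S[n]).round(1).tolist())
E
python3 pads.py
```

```text
clock: 1.92
eef_pos: [417.3, 291.5, 303.2]
eef_rot: [3.141, -0.001, 1.338]
wrist_force: [-0.1, 0.3, 0.8]
finger_gap: 93.8
finger_force: 0.0
1.9167 [417.3 291.5 303.2] [ 3.141e+00 -6.000e-04  1.338e+00]
w2 [[326.0, 179.9, 33.8, 34.7], [326.7, 131.5, 34.8, 36.9], [327.3, 80.7, 35.8, 39.1], [328.1, 27.2, 36.9, 41.1]]
brass [(318, 206, 16, 30)]
w3 [[388.7, 226.0, 32.5, 33.6], [391.1, 180.1, 33.7, 35.2], [393.5, 131.9, 34.8, 37.3], [396.1, 81.2, 35.8, 39.0]]
brass [(380, 251, 20, 35)]
[[4.852e+02 2.409e+02 9.700e+00 0.000e+00]
 [4.987e+02 2.943e+02 1.040e+01 1.000e-01]
 [5.122e+02 3.475e+02 1.030e+01 1.000e-01]
 [5.258e+02 4.007e+02 9.800e+00 0.000e+00]]
[[485.2, 241.1, 12.0], [498.6, 294.2, 12.0], [512.1, 347.3, 12.0], [525.7, 400.2, 12.0]]
[[485.0, 241.5, 12.0], [498.5, 294.5, 12.0], [511.9, 347.5, 12.0], [525.4, 400.5, 12.0]]
```

The pads triangulate at z≈10 with 54.8 mm spacing, which agrees with the text. Pins are at (485.2,241.1), (498.7,294.4), (512.1,347.4), (525.7,400.4). Next is the rack.

```bash
python3 -m inch '[{"gripper":1,"dx":0.01,"dy":-0.04,"dz":0,"wx":0,"wy":0,"wz":2},{"gripper":1,"dx":0.02,"dy":-0.08,"dz":0,"wx":0,"wy":0,"wz":4},{"gripper":1,"dx":0.03,"dy":-0.12,"dz":0,"wx":0,"wy":0,"wz":6},{"gripper":1,"dx":0.04,"dy":-0.16,"dz":0,"wx":0,"wy":0,"wz":8},{"gripper":1,"dx":0.05,"dy":-0.2,"dz":0,"wx":0,"wy":0,"wz":10}]'
python3 -m inch '[{"gripper":1,"dx":0,"dy":-0.04,"dz":0,"wx":0,"wy":0,"wz":0},{"gripper":1,"dx":0,"dy":-0.08,"dz":0,"wx":0,"wy":0,"wz":0},{"gripper":1,"dx":0,"dy":-0.12,"dz":0,"wx":0,"wy":0,"wz":0},{"gripper":1,"dx":0,"dy":-0.16,"dz":0,"wx":0,"wy":0,"wz":0},{"gripper":1,"dx":0,"dy":-0.2,"dz":0,"wx":0,"wy":0,"wz":0}]'
python3 -m inch '[{"gripper":1,"dx":0,"dy":-0.04,"dz":0,"wx":0,"wy":0,"wz":0},{"gripper":1,"dx":0,"dy":-0.08,"dz":0,"wx":0,"wy":0,"wz":0},{"gripper":1,"dx":0,"dy":-0.12,"dz":0,"wx":0,"wy":0,"wz":0},{"gripper":1,"dx":0,"dy":-0.16,"dz":0,"wx":0,"wy":0,"wz":0},{"gripper":1,"dx":0,"dy":-0.2,"dz":0,"wx":0,"wy":0,"wz":0}]'
python3 -m inch '[{"gripper":1,"dx":0.01,"dy":-0.02,"dz":0,"wx":0,"wy":0,"wz":0},{"gripper":1,"dx":0.01,"dy":-0.02,"dz":0,"wx":0,"wy":0,"wz":0},{"gripper":1,"dx":0.01,"dy":-0.02,"dz":0,"wx":0,"wy":0,"wz":0},{"gripper":1,"dx":0.01,"dy":-0.02,"dz":0,"wx":0,"wy":0,"wz":0},{"gripper":1,"dx":0.01,"dy":-0.02,"dz":0,"wx":0,"wy":0,"wz":0}]'
python3 snap.py w4
python3 -m inch '[{"gripper":1,"dx":-0.02,"dy":-0.03,"dz":0,"wx":0,"wy":0,"wz":0},{"gripper":1,"dx":-0.04,"dy":-0.05,"dz":0,"wx":0,"wy":0,"wz":0},{"gripper":1,"dx":-0.06,"dy":-0.07,"dz":0,"wx":0,"wy":0,"wz":0},{"gripper":1,"dx":-0.06,"dy":-0.07,"dz":0,"wx":0,"wy":0,"wz":0},{"gripper":1,"dx":-0.06,"dy":-0.07,"dz":0,"wx":0,"wy":0,"wz":0}]'
python3 snap.py w5
```

```text
clock: 2.38
eef_pos: [468.8, 87.7, 302.9]
eef_rot: [3.141, 0.0, 1.51]
wrist_force: [0.4, 0.8, 0.5]
finger_gap: 94.0
finger_force: 0.0
clock: 2.8
eef_pos: [468.0, -112.4, 303.0]
eef_rot: [3.141, 0.0, 1.508]
wrist_force: [1.3, 0.6, -0.1]
finger_gap: 93.8
finger_force: 0.0
clock: 3.22
eef_pos: [467.7, -312.5, 302.8]
eef_rot: [3.141, 0.0, 1.508]
wrist_force: [0.4, 1.2, 0.3]
finger_gap: 93.6
finger_force: 0.0
clock: 3.63
eef_pos: [478.6, -329.1, 303.2]
eef_rot: [3.141, 0.0, 1.509]
wrist_force: [0.1, 0.2, -0.1]
finger_gap: 93.9
finger_force: 0.0
3.6333 [ 478.6 -329.1  303.2] [3.1411e+00 3.0000e-04 1.5093e+00]
clock: 4.1
eef_pos: [418.2, -399.9, 303.2]
eef_rot: [3.141, 0.0, 1.507]
wrist_force: [0.5, 0.0, 0.5]
finger_gap: 94.4
finger_force: 0.0
4.1 [ 418.2 -399.9  303.2] [3.1410e+00 4.0000e-04 1.5074e+00]
```

View pics/w4.png

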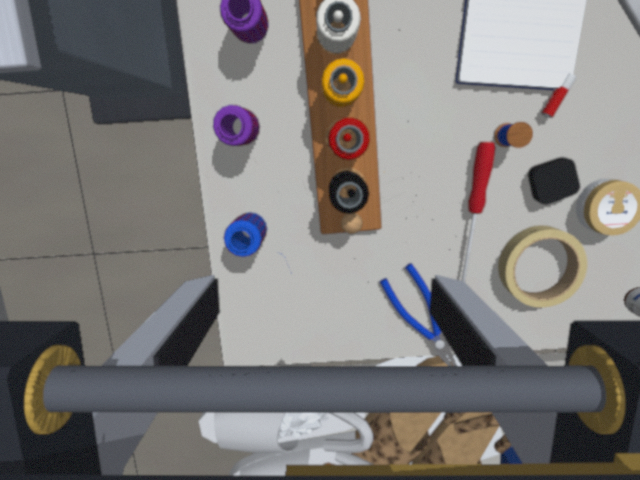

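View pics/w5.png

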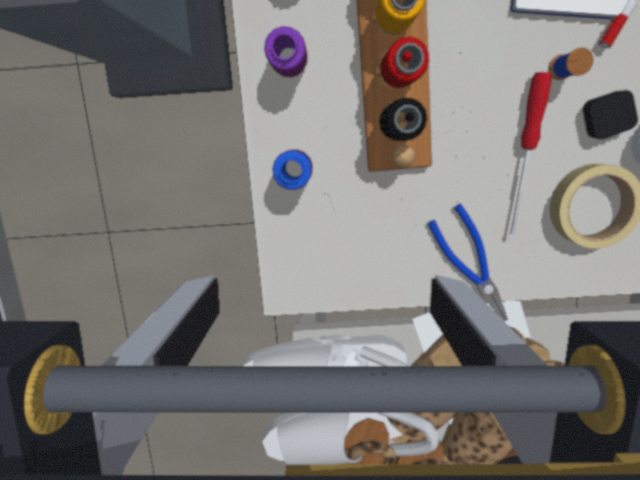

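In w4 the tube tops are white (338,17), yellow (343,79), red (349,137), black (348,192). The purple and blue look-alikes are about 110 px to the left. In w5 the white tube is cut off, so I'll take another view further +y.

```bash
python3 -m inch '[{"gripper":1,"dx":0,"dy":0.04,"dz":0,"wx":0,"wy":0,"wz":1},{"gripper":1,"dx":0,"dy":0.08,"dz":0,"wx":0,"wy":0,"wz":3},{"gripper":1,"dx":0,"dy":0.12,"dz":0,"wx":0,"wy":0,"wz":5},{"gripper":1,"dx":0.01,"dy":0.15,"dz":0,"wx":0,"wy":0,"wz":7},{"gripper":1,"dx":0.01,"dy":0.15,"dz":0,"wx":0,"wy":0,"wz":7}]'
python3 snap.py w6
cat > rack.py <<'E'
from h import *
import pickle
S={};P={}
C={'white':None,'yellow':((18,150,90),(32,255,255)),'red':((0,150,60),(8,255,255)),'black':None}
for n in ('w4','w6'):
    im=cv2.imread(f'pics/{n}.png');S[n]=pickle.load(open(n+'.pkl','rb'))
    g=cv2.medianBlur(cv2.cvtColor(im,cv2.COLOR_BGR2GRAY),3);hsv=cv2.cvtColor(im,cv2.COLOR_BGR2HSV)
    # grey plastic core ring: low saturation, mid value, inside the rack area
    r=cv2.inRange(hsv,(5,90,40),(22,255,200));r[330:]=0
    c=max(cv2.findContours(r,cv2.RETR_EXTERNAL,cv2.CHAIN_APPROX_NONE)[0],key=cv2.contourArea)
    print(n,'rack',cv2.boundingRect(c),cv2.minAreaRect(c))
    gr=cv2.inRange(hsv,(45,80,40),(85,255,255));gr[330:]=0
    print('green',[cv2.boundingRect(k) for k in cv2.findContours(gr,0,1)[0] if cv2.contourArea(k)>30])
    x,y,w,h=cv2.boundingRect(c);cv2.imwrite(f'pics/{n}c.png',cv2.resize(im[0:330,x-20:x+w+20],None,fx=1,fy=1))
E
python3 rack.py
python3 - <<'E'
import cv2,numpy as np
a=cv2.imread('pics/w4.png')[0:240,285:415];b=cv2.imread('pics/w6.png')[60:325,250:430]
o=np.zeros((600,800,3),np.uint8)
a=cv2.resize(a,None,fx=2.4,fy=2.4,interpolation=cv2.INTER_CUBIC);b=cv2.resize(b,None,fx=2.25,fy=2.25,interpolation=cv2.INTER_CUBIC)
o[:a.shape[0],:a.shape[1]]=a;o[:b.shape[0],330:330+b.shape[1]]=b[:600];cv2.imwrite('pics/c2.png',o)
E
```

```text
clock: 4.57
eef_pos: [430.1, -244.6, 303.9]
eef_rot: [3.139, 0.0, 1.638]
wrist_force: [-0.2, 0.2, 0.8]
finger_gap: 93.9
finger_force: 0.0
4.5667 [ 430.1 -244.6  303.9] [3.1395e+00 4.0000e-04 1.6382e+00]
w4 rack (299, 0, 82, 234) ((340.1595458984375, 115.05253601074219), (234.79188537597656, 67.9299545288086), 86.42366790771484)
green []
w6 rack (351, 68, 78, 239) ((386.2034912109375, 187.05862426757812), (65.1906967163086, 238.09140014648438), 4.763641834259033)
green [(389, 69, 22, 23)]
```

View pics/c2.png

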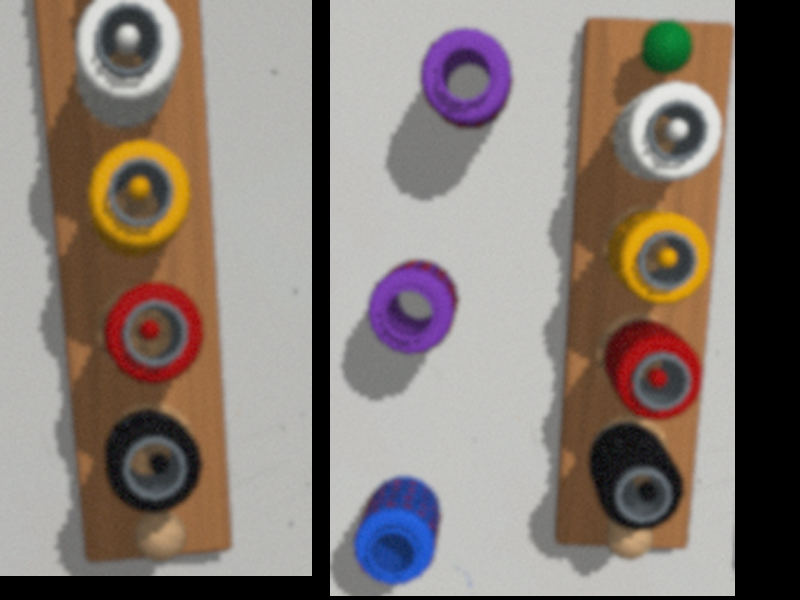

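The crops show the grey core rings. In w4 their centres are white (338.3,17.1), yellow (343.3,80), red (349.6,138.8), black (349.6,195.4). In w6 they are (402.9,118.2), (399.8,176.4), (397.1,229.3), (389.1,279.6). Purple and blue tubes stand well left of the rack.

```bash
cat > r2.py <<'E'
from h import *
import pickle
S={n:pickle.load(open(n+'.pkl','rb')) for n in('w4','w6')}
U={'w4':[[338.3,17.1],[343.3,80],[349.6,138.8],[349.6,195.4]],'w6':[[402.9,118.2],[399.8,176.4],[397.1,229.3],[389.1,279.6]]}
t=tri(ray('wrist',U['w4'],S['w4']),ray('wrist',U['w6'],S['w6']));print(t.round(1))
for n in U: print(n,plane('wrist',U[n],t[:,2].mean(),S[n]).round(1)[:,:2].tolist())
p=[[128,36],[140,186],[150,330],[160,463]];q=[[679,128],[669,257],[659,378],[648,491]]
p=np.array(p)/2.4+[285,0];q=(np.array(q)-[330,0])/2.25+[250,60]
k=tri(ray('wrist',p,S['w4']),ray('wrist',q,S['w6']));print('pins',k.round(1))
d=k[0]-k[3];print('row angle',np.degrees(np.arctan2(d[1],d[0])), np.linalg.norm(d[:2]))
g=np.array([[400,80.5]]);print('green top',plane('wrist',g,45,S['w6']).round(1))
l=(np.array([[466,75],[414,307],[392,553]])-[330,0])/2.25+[250,60];print('lookalikes',plane('wrist',l,60,S['w6']).round(0))
E
python3 r2.py
```

```text
[[ 5.027e+02 -1.511e+02  7.720e+01  9.000e-01]
 [ 5.044e+02 -2.078e+02  8.370e+01  4.000e-01]
 [ 5.080e+02 -2.625e+02  8.060e+01  2.000e-01]
 [ 5.056e+02 -3.188e+02  7.810e+01  2.000e-01]]
w4 [[503.0, -151.6], [504.7, -207.2], [508.1, -262.5], [505.4, -318.6]]
w6 [[501.9, -151.5], [504.9, -208.2], [508.0, -262.7], [505.4, -318.1]]
pins [[ 5.031e+02 -1.505e+02  8.320e+01  4.000e-01]
 [ 5.046e+02 -2.056e+02  8.500e+01  0.000e+00]
 [ 5.062e+02 -2.610e+02  8.310e+01  5.000e-01]
 [ 5.075e+02 -3.161e+02  8.050e+01  2.000e-01]]
row angle 91.5280373991564 165.7118100044733
green top [[ 500.9 -112.2   45. ]]
lookalikes [[ 409. -133.   60.]
 [ 391. -239.   60.]
 [ 386. -364.   60.]]
```

The tube tops are at z≈80, so with the same −2 mm bias as the pads the feet are at about 15. Pins are spaced 55.2 mm and the row angle is 91.5°. This fits the text. Now I'm approaching the white tube at (502.7,−151.3).

```bash
python3 -m inch '[{"gripper":1,"dx":0.02,"dy":0.025,"dz":-0.02,"wx":0,"wy":0,"wz":-1},{"gripper":1,"dx":0.04,"dy":0.05,"dz":-0.04,"wx":0,"wy":0,"wz":-2},{"gripper":1,"dx":0.06,"dy":0.07,"dz":-0.06,"wx":0,"wy":0,"wz":-2.4},{"gripper":1,"dx":0.073,"dy":0.093,"dz":-0.08,"wx":0,"wy":0,"wz":-2.4},{"gripper":1,"dx":0.073,"dy":0.093,"dz":-0.11,"wx":0,"wy":0,"wz":-2.4}]' 20
python3 -m inch '[{"gripper":1,"dx":0,"dy":0,"dz":-0.03,"wx":0,"wy":0,"wz":0},{"gripper":1,"dx":0,"dy":0,"dz":-0.06,"wx":0,"wy":0,"wz":0},{"gripper":1,"dx":0,"dy":0,"dz":-0.06,"wx":0,"wy":0,"wz":0},{"gripper":1,"dx":0,"dy":0,"dz":-0.06,"wx":0,"wy":0,"wz":0},{"gripper":1,"dx":0,"dy":0,"dz":-0.06,"wx":0,"wy":0,"wz":0}]'
python3 snap.py w7
python3 - <<'E'
from h import *
import pickle
s=pickle.load(open('w7.pkl','rb'));print(s['eef_pos'],s['joints'].round(2));print('tcp px',proj('wrist',[[502.7,-151.3,80],s['eef_pos']],s).round(1))
E
```

```text
clock: 5.03
eef_pos: [504.1, -153.8, 192.9]
eef_rot: [3.139, 0.0, 1.592]
wrist_force: [0.8, -0.7, -0.8]
finger_gap: 94.1
finger_force: 0.0
clock: 5.45
eef_pos: [502.5, -157.2, 134.6]
eef_rot: [3.14, 0.001, 1.589]
wrist_force: [-0.7, -0.4, 0.5]
finger_gap: 94.1
finger_force: 0.0
5.45 [ 502.5 -157.2  134.6] [3.1397e+00 8.0000e-04 1.5887e+00]
[ 502.5485435  -157.18442774  134.59662026] [-0.37  0.28  1.64  0.    1.22 -0.39]
tcp px [[324.3 239.3]
 [324.1 274.5]]
```

View pics/w7.png

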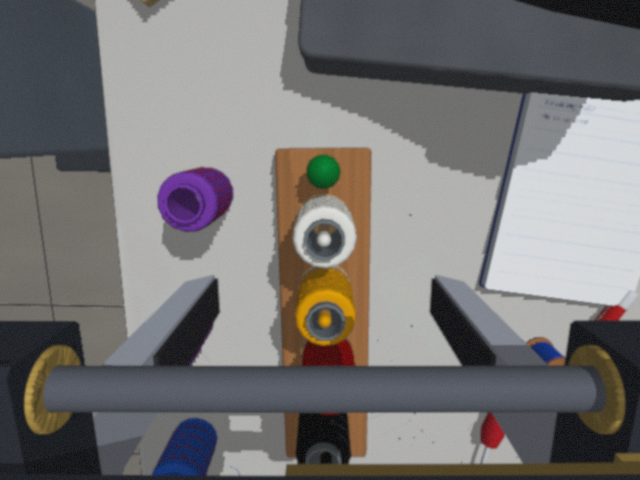

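The wrist view shows the white tube's ring at about (324,240), matching the predicted (324.3,239.3), and the fingers straddle the row. The TCP is 6 mm short in y, which I'll correct while descending.

```bash
python3 -m inch '[{"gripper":1,"dx":0,"dy":0.0055,"dz":-0.01,"wx":0,"wy":0,"wz":0.5},{"gripper":1,"dx":0,"dy":0.0055,"dz":-0.04,"wx":0,"wy":0,"wz":0.5},{"gripper":1,"dx":0,"dy":0.0055,"dz":-0.07,"wx":0,"wy":0,"wz":0.5},{"gripper":1,"dx":0,"dy":0.0055,"dz":-0.1,"wx":0,"wy":0,"wz":0.5},{"gripper":1,"dx":0,"dy":0.0055,"dz":-0.1,"wx":0,"wy":0,"wz":0.5}]' 20
python3 -m inch '[{"gripper":0.35,"dx":0,"dy":0,"dz":0,"wx":0,"wy":0,"wz":0},{"gripper":0.35,"dx":0,"dy":0,"dz":0,"wx":0,"wy":0,"wz":0},{"gripper":0.35,"dx":0,"dy":0,"dz":0,"wx":0,"wy":0,"wz":0},{"gripper":0.35,"dx":0,"dy":0,"dz":0,"wx":0,"wy":0,"wz":0},{"gripper":0.35,"dx":0,"dy":0,"dz":0,"wx":0,"wy":0,"wz":0}]' 20
python3 -m inch '[{"gripper":0.35,"dx":0,"dy":0,"dz":0,"wx":0,"wy":0,"wz":0},{"gripper":0.35,"dx":0,"dy":0,"dz":0,"wx":0,"wy":0,"wz":0},{"gripper":0.35,"dx":0,"dy":0,"dz":0,"wx":0,"wy":0,"wz":0},{"gripper":0.35,"dx":0,"dy":0,"dz":0,"wx":0,"wy":0,"wz":0},{"gripper":0.35,"dx":0,"dy":0,"dz":0,"wx":0,"wy":0,"wz":0}]' 20
python3 -m inch '[{"gripper":0.35,"dx":0,"dy":0,"dz":0,"wx":0,"wy":0,"wz":0},{"gripper":0.35,"dx":0,"dy":0,"dz":0,"wx":0,"wy":0,"wz":0},{"gripper":0.35,"dx":0,"dy":0,"dz":0.005,"wx":0,"wy":0,"wz":0},{"gripper":0.35,"dx":0,"dy":0,"dz":0.01,"wx":0,"wy":0,"wz":0},{"gripper":0.35,"dx":0,"dy":0,"dz":0.01,"wx":0,"wy":0,"wz":0}]' 20
```

```text
clock: 5.92
eef_pos: [499.2, -150.1, 28.4]
eef_rot: [-3.136, -0.003, 1.598]
wrist_force: [-0.8, 1.4, -1.0]
finger_gap: 94.1
finger_force: 0.0
clock: 6.33
eef_pos: [502.2, -151.5, 33.9]
eef_rot: [3.14, 0.001, 1.598]
wrist_force: [-0.1, 0.0, -0.3]
finger_gap: 64.2
finger_force: 0.0
clock: 6.75
eef_pos: [501.8, -151.3, 32.9]
eef_rot: [3.141, 0.0, 1.598]
wrist_force: [0.1, 0.0, 2.1]
finger_gap: 42.0
finger_force: 20.0
clock: 7.17
eef_pos: [502.1, -151.5, 43.8]
eef_rot: [3.14, 0.0, 1.598]
wrist_force: [0.1, -0.3, -1.5]
finger_gap: 42.2
finger_force: 20.0
```

The white tube is gripped: gap 42 mm, 20 N. Lifting it and carrying it over.

```bash
python3 -m inch '[{"gripper":0.35,"dx":0,"dy":0,"dz":0.03,"wx":0,"wy":0,"wz":0},{"gripper":0.35,"dx":0,"dy":0,"dz":0.07,"wx":0,"wy":0,"wz":0},{"gripper":0.35,"dx":0,"dy":0,"dz":0.11,"wx":0,"wy":0,"wz":0},{"gripper":0.35,"dx":0,"dy":0,"dz":0.15,"wx":0,"wy":0,"wz":0},{"gripper":0.35,"dx":0,"dy":0,"dz":0.19,"wx":0,"wy":0,"wz":0}]' 20
python3 -m inch '[{"gripper":0.35,"dx":0,"dy":0.01,"dz":0.035,"wx":0,"wy":0,"wz":0},{"gripper":0.35,"dx":0,"dy":0.03,"dz":0.07,"wx":0,"wy":0,"wz":0},{"gripper":0.35,"dx":0,"dy":0.06,"dz":0.09,"wx":0,"wy":0,"wz":0},{"gripper":0.35,"dx":0,"dy":0.1,"dz":0.1,"wx":0,"wy":0,"wz":0},{"gripper":0.35,"dx":0,"dy":0.14,"dz":0.1,"wx":0,"wy":0,"wz":0}]' 20
python3 -m inch '[{"gripper":0.35,"dx":-0.005,"dy":0.04,"dz":0,"wx":0,"wy":0,"wz":-3},{"gripper":0.35,"dx":-0.01,"dy":0.08,"dz":0,"wx":0,"wy":0,"wz":-6},{"gripper":0.35,"dx":-0.017,"dy":0.12,"dz":0,"wx":0,"wy":0,"wz":-9},{"gripper":0.35,"dx":-0.017,"dy":0.16,"dz":0,"wx":0,"wy":0,"wz":-12},{"gripper":0.35,"dx":-0.017,"dy":0.195,"dz":0,"wx":0,"wy":0,"wz":-15}]' 20
python3 -m inch '[{"gripper":0.35,"dx":0,"dy":0.03,"dz":0,"wx":0,"wy":0,"wz":0},{"gripper":0.35,"dx":0,"dy":0.0575,"dz":0,"wx":0,"wy":0,"wz":0},{"gripper":0.35,"dx":0,"dy":0.0575,"dz":-0.04,"wx":0,"wy":0,"wz":0},{"gripper":0.35,"dx":0,"dy":0.0575,"dz":-0.08,"wx":0,"wy":0,"wz":0},{"gripper":0.35,"dx":0,"dy":0.0575,"dz":-0.12,"wx":0,"wy":0,"wz":0}]' 20
python3 -m inch '[{"gripper":0.35,"dx":0,"dy":0,"dz":-0.04,"wx":0,"wy":0,"wz":0},{"gripper":0.35,"dx":0,"dy":0,"dz":-0.08,"wx":0,"wy":0,"wz":0},{"gripper":0.35,"dx":0,"dy":0,"dz":-0.11,"wx":0,"wy":0,"wz":0},{"gripper":0.35,"dx":0,"dy":0,"dz":-0.11,"wx":0,"wy":0,"wz":0},{"gripper":0.35,"dx":0,"dy":0,"dz":-0.11,"wx":0,"wy":0,"wz":0}]' 20
python3 snap.py w8
```

```text
clock: 7.58
eef_pos: [501.2, -151.1, 234.9]
eef_rot: [3.141, 0.0, 1.598]
wrist_force: [0.5, 0.3, -1.3]
finger_gap: 41.8
finger_force: 20.0
clock: 8.0
eef_pos: [501.8, -10.2, 335.5]
eef_rot: [3.138, 0.0, 1.596]
wrist_force: [1.4, 0.1, -1.6]
finger_gap: 42.2
finger_force: 20.0
clock: 8.42
eef_pos: [483.8, 186.1, 333.1]
eef_rot: [3.141, -0.0, 1.334]
wrist_force: [1.6, -0.7, -1.6]
finger_gap: 42.1
finger_force: 20.0
clock: 8.83
eef_pos: [484.3, 241.7, 211.3]
eef_rot: [3.141, -0.0, 1.337]
wrist_force: [0.9, 0.2, -1.4]
finger_gap: 41.6
finger_force: 20.0
clock: 9.25
eef_pos: [484.4, 241.1, 102.8]
eef_rot: [-3.14, 0.001, 1.336]
wrist_force: [1.3, -0.7, -0.1]
finger_gap: 41.9
finger_force: 20.0
9.25 [484.4 241.1 102.8] [-3.1401e+00  1.1000e-03  1.3357e+00]
```

View pics/w8.png

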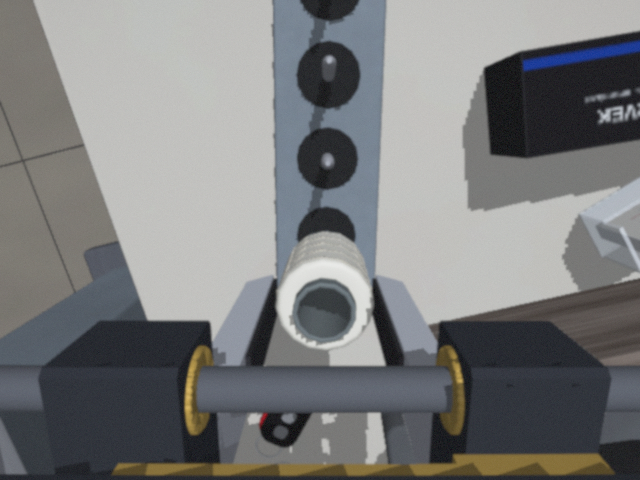

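The white tube hangs upright over the first pad, with its ring at (325,311); pads 2 and 3 are at (327,157) and (328,74). I'm checking the numbers, then lowering.

```bash
python3 - <<'E'
from h import *
import pickle
s=pickle.load(open('w8.pkl','rb'))
print(plane('wrist',[[327,157],[328,74]],10,s).round(1), plane('wrist',[[325,312]],151,s).round(1))
E
python3 -m inch '[{"gripper":0.35,"dx":0.0005,"dy":0,"dz":-0.02,"wx":0,"wy":0,"wz":0},{"gripper":0.35,"dx":0.0005,"dy":0,"dz":-0.035,"wx":0,"wy":0,"wz":0},{"gripper":0.35,"dx":0.0005,"dy":0,"dz":-0.05,"wx":0,"wy":0,"wz":0},{"gripper":0.35,"dx":0.0005,"dy":0,"dz":-0.06,"wx":0,"wy":0,"wz":0},{"gripper":0.35,"dx":0.0005,"dy":0,"dz":-0.064,"wx":0,"wy":0,"wz":0}]' 20
python3 -m inch '[{"gripper":0.35,"dx":0,"dy":0,"dz":-0.003,"wx":0,"wy":0,"wz":0},{"gripper":0.35,"dx":0,"dy":0,"dz":-0.005,"wx":0,"wy":0,"wz":0},{"gripper":0.35,"dx":0,"dy":0,"dz":-0.006,"wx":0,"wy":0,"wz":0},{"gripper":0.35,"dx":0,"dy":0,"dz":-0.006,"wx":0,"wy":0,"wz":0},{"gripper":0.35,"dx":0,"dy":0,"dz":-0.006,"wx":0,"wy":0,"wz":0}]' 20
```

```text
[[499.1 295.1  10. ]
 [512.4 348.1  10. ]] [[484.5 240.6 151. ]]
clock: 9.72
eef_pos: [485.8, 241.5, 39.5]
eef_rot: [3.14, -0.001, 1.336]
wrist_force: [0.5, -1.2, -1.4]
finger_gap: 42.2
finger_force: 20.0
clock: 10.13
eef_pos: [485.4, 241.3, 33.3]
eef_rot: [3.141, -0.0, 1.336]
wrist_force: [-0.4, 0.8, -1.3]
finger_gap: 41.9
finger_force: 20.0
```

```bash
python3 -m inch '[{"gripper":0.35,"dx":0,"dy":0,"dz":-0.001,"wx":0,"wy":0,"wz":0},{"gripper":0.35,"dx":0,"dy":0,"dz":-0.002,"wx":0,"wy":0,"wz":0},{"gripper":0.35,"dx":0,"dy":0,"dz":-0.003,"wx":0,"wy":0,"wz":0},{"gripper":0.35,"dx":0,"dy":0,"dz":-0.0035,"wx":0,"wy":0,"wz":0},{"gripper":0.35,"dx":0,"dy":0,"dz":-0.0035,"wx":0,"wy":0,"wz":0}]' 20
```

```text
clock: 10.55
eef_pos: [485.1, 241.2, 29.1]
eef_rot: [-3.141, 0.0, 1.336]
wrist_force: [0.1, -0.0, -1.1]
finger_gap: 42.0
finger_force: 20.0
```

```bash
python3 -m inch '[{"gripper":0.35,"dx":0,"dy":0,"dz":-0.0005,"wx":0,"wy":0,"wz":0},{"gripper":0.35,"dx":0,"dy":0,"dz":-0.001,"wx":0,"wy":0,"wz":0},{"gripper":0.35,"dx":0,"dy":0,"dz":-0.0015,"wx":0,"wy":0,"wz":0},{"gripper":0.35,"dx":0,"dy":0,"dz":-0.0015,"wx":0,"wy":0,"wz":0},{"gripper":0.35,"dx":0,"dy":0,"dz":-0.0015,"wx":0,"wy":0,"wz":0}]' 20
python3 -m inch '[{"gripper":0.35,"dx":0,"dy":0,"dz":-0.0005,"wx":0,"wy":0,"wz":0},{"gripper":0.35,"dx":0,"dy":0,"dz":-0.001,"wx":0,"wy":0,"wz":0},{"gripper":0.35,"dx":0,"dy":0,"dz":-0.001,"wx":0,"wy":0,"wz":0},{"gripper":0.35,"dx":0,"dy":0,"dz":-0.001,"wx":0,"wy":0,"wz":0},{"gripper":0.35,"dx":0,"dy":0,"dz":-0.001,"wx":0,"wy":0,"wz":0}]' 20
```

```text
clock: 10.97
eef_pos: [485.2, 241.2, 27.7]
eef_rot: [-3.142, 0.0, 1.336]
wrist_force: [0.4, 0.7, -1.4]
finger_gap: 42.1
finger_force: 20.0
clock: 11.38
eef_pos: [485.3, 241.2, 26.9]
eef_rot: [3.141, -0.0, 1.336]
wrist_force: [-0.2, -0.2, 1.6]
finger_gap: 41.5
finger_force: 20.0
```

Contact was felt at TCP z≈27. Releasing, then straight up.

```bash
python3 -m inch '[{"gripper":0.6,"dx":0,"dy":0,"dz":0,"wx":0,"wy":0,"wz":0},{"gripper":0.6,"dx":0,"dy":0,"dz":0,"wx":0,"wy":0,"wz":0},{"gripper":0.7,"dx":0,"dy":0,"dz":0,"wx":0,"wy":0,"wz":0},{"gripper":0.8,"dx":0,"dy":0,"dz":0,"wx":0,"wy":0,"wz":0},{"gripper":1,"dx":0,"dy":0,"dz":0,"wx":0,"wy":0,"wz":0}]' 20
python3 -m inch '[{"gripper":1,"dx":0,"dy":0,"dz":0,"wx":0,"wy":0,"wz":0},{"gripper":1,"dx":0,"dy":0,"dz":0.02,"wx":0,"wy":0,"wz":0},{"gripper":1,"dx":0,"dy":0,"dz":0.05,"wx":0,"wy":0,"wz":0},{"gripper":1,"dx":0,"dy":0,"dz":0.09,"wx":0,"wy":0,"wz":0},{"gripper":1,"dx":0,"dy":0,"dz":0.13,"wx":0,"wy":0,"wz":0}]' 20
python3 -m inch '[{"gripper":1,"dx":0,"dy":0,"dz":0.04,"wx":0,"wy":0,"wz":0},{"gripper":1,"dx":0,"dy":0,"dz":0.08,"wx":0,"wy":0,"wz":0},{"gripper":1,"dx":0,"dy":0,"dz":0.12,"wx":0,"wy":0,"wz":0},{"gripper":1,"dx":0,"dy":0,"dz":0.153,"wx":0,"wy":0,"wz":0},{"gripper":1,"dx":0,"dy":0,"dz":0.153,"wx":0,"wy":0,"wz":0}]' 20
python3 snap.py w9
```

```text
clock: 11.8
eef_pos: [485.1, 241.2, 26.7]
eef_rot: [-3.142, 0.0, 1.336]
wrist_force: [-0.3, -0.1, 1.0]
finger_gap: 71.8
finger_force: 0.0
clock: 12.22
eef_pos: [484.6, 240.9, 157.9]
eef_rot: [-3.14, 0.001, 1.336]
wrist_force: [-0.4, -0.1, 0.3]
finger_gap: 94.2
finger_force: 0.0
clock: 12.63
eef_pos: [486.4, 241.7, 316.8]
eef_rot: [3.133, -0.006, 1.336]
wrist_force: [-0.0, 0.3, 1.1]
finger_gap: 94.1
finger_force: 0.0
12.6333 [486.4 241.7 316.8] [ 3.1334 -0.006   1.3358]
```

View pics/w9.png

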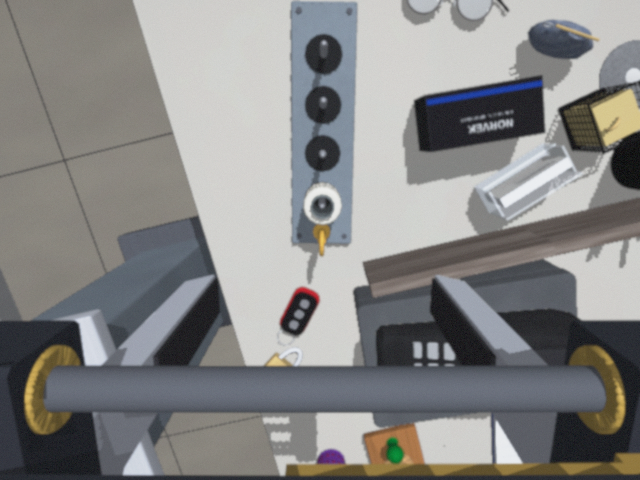

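The white tube is seated on the first pin: core ring at (322,205) with the pin tip inside. Next is yellow at (504.5,−207.8).

```bash
python3 -m inch '[{"gripper":1,"dx":0.004,"dy":-0.04,"dz":0,"wx":0,"wy":0,"wz":3},{"gripper":1,"dx":0.008,"dy":-0.08,"dz":0,"wx":0,"wy":0,"wz":6},{"gripper":1,"dx":0.012,"dy":-0.12,"dz":0,"wx":0,"wy":0,"wz":9},{"gripper":1,"dx":0.016,"dy":-0.16,"dz":0,"wx":0,"wy":0,"wz":12},{"gripper":1,"dx":0.0193,"dy":-0.2,"dz":0,"wx":0,"wy":0,"wz":15}]' 20
python3 -m inch '[{"gripper":1,"dx":0,"dy":-0.04,"dz":0,"wx":0,"wy":0,"wz":0},{"gripper":1,"dx":0,"dy":-0.08,"dz":0,"wx":0,"wy":0,"wz":0},{"gripper":1,"dx":0,"dy":-0.12,"dz":0,"wx":0,"wy":0,"wz":0},{"gripper":1,"dx":0,"dy":-0.16,"dz":0,"wx":0,"wy":0,"wz":0},{"gripper":1,"dx":0,"dy":-0.2,"dz":0,"wx":0,"wy":0,"wz":0}]' 20
python3 -m inch '[{"gripper":1,"dx":0,"dy":-0.03,"dz":0,"wx":0,"wy":0,"wz":0},{"gripper":1,"dx":0,"dy":-0.049,"dz":-0.02,"wx":0,"wy":0,"wz":0},{"gripper":1,"dx":0,"dy":-0.049,"dz":-0.06,"wx":0,"wy":0,"wz":0},{"gripper":1,"dx":0,"dy":-0.049,"dz":-0.1,"wx":0,"wy":0,"wz":0},{"gripper":1,"dx":0,"dy":-0.049,"dz":-0.13,"wx":0,"wy":0,"wz":0}]' 20
python3 -m inch '[{"gripper":1,"dx":0,"dy":0,"dz":-0.03,"wx":0,"wy":0,"wz":0},{"gripper":1,"dx":0,"dy":0,"dz":-0.04,"wx":0,"wy":0,"wz":0},{"gripper":1,"dx":0,"dy":0,"dz":-0.04,"wx":0,"wy":0,"wz":0},{"gripper":1,"dx":0,"dy":0,"dz":-0.04,"wx":0,"wy":0,"wz":0},{"gripper":1,"dx":0,"dy":0,"dz":-0.04,"wx":0,"wy":0,"wz":0}]' 20
python3 snap.py w10
python3 - <<'E'
from h import *
import pickle
s=pickle.load(open('w10.pkl','rb'));im=cv2.imread('pics/w10.png')
print(proj('wrist',[[504.5,-207.8,80.5]],s).round(1))
m=cv2.inRange(cv2.cvtColor(im,cv2.COLOR_BGR2HSV),(18,150,90),(32,255,255));m[330:]=0
c=max(cv2.findContours(m,0,1)[0],key=cv2.contourArea);print(cv2.boundingRect(c))
E
```

```text
clock: 13.1
eef_pos: [503.9, 39.4, 308.2]
eef_rot: [-3.14, -0.0, 1.6]
wrist_force: [1.5, 0.6, -0.0]
finger_gap: 93.8
finger_force: 0.0
clock: 13.52
eef_pos: [503.7, -160.7, 308.2]
eef_rot: [-3.14, -0.001, 1.597]
wrist_force: [1.1, 0.1, 0.0]
finger_gap: 94.1
finger_force: 0.0
clock: 13.93
eef_pos: [502.8, -207.5, 175.1]
eef_rot: [-3.138, -0.002, 1.597]
wrist_force: [-0.3, -0.4, -1.0]
finger_gap: 93.6
finger_force: 0.0
clock: 14.35
eef_pos: [505.2, -208.1, 141.5]
eef_rot: [3.139, 0.001, 1.598]
wrist_force: [0.7, -0.0, 0.8]
finger_gap: 94.1
finger_force: 0.0
14.35 [ 505.2 -208.1  141.5] [3.1395e+00 1.1000e-03 1.5976e+00]
[[322.8 245.2]]
(291, 202, 63, 70)
```

The yellow mask centre matches the prediction. Descending, gripping and lifting a little.

```bash
python3 -m inch '[{"gripper":1,"dx":0,"dy":0,"dz":-0.03,"wx":0,"wy":0,"wz":0},{"gripper":1,"dx":0,"dy":0,"dz":-0.06,"wx":0,"wy":0,"wz":0},{"gripper":1,"dx":0,"dy":0,"dz":-0.09,"wx":0,"wy":0,"wz":0},{"gripper":1,"dx":0,"dy":0,"dz":-0.106,"wx":0,"wy":0,"wz":0},{"gripper":0.6,"dx":0,"dy":0,"dz":-0.106,"wx":0,"wy":0,"wz":0}]' 20
python3 -m inch '[{"gripper":0.35,"dx":0,"dy":0,"dz":0,"wx":0,"wy":0,"wz":0},{"gripper":0.35,"dx":0,"dy":0,"dz":0,"wx":0,"wy":0,"wz":0},{"gripper":0.35,"dx":0,"dy":0,"dz":0,"wx":0,"wy":0,"wz":0},{"gripper":0.35,"dx":0,"dy":0,"dz":0,"wx":0,"wy":0,"wz":0},{"gripper":0.35,"dx":0,"dy":0,"dz":0,"wx":0,"wy":0,"wz":0}]' 20
python3 -m inch '[{"gripper":0.35,"dx":0,"dy":0,"dz":0,"wx":0,"wy":0,"wz":0},{"gripper":0.35,"dx":0,"dy":0,"dz":0,"wx":0,"wy":0,"wz":0},{"gripper":0.35,"dx":0,"dy":0,"dz":0,"wx":0,"wy":0,"wz":0},{"gripper":0.35,"dx":0,"dy":0,"dz":0,"wx":0,"wy":0,"wz":0},{"gripper":0.35,"dx":0,"dy":0,"dz":0,"wx":0,"wy":0,"wz":0}]' 20
python3 -m inch '[{"gripper":0.35,"dx":0,"dy":0,"dz":0,"wx":0,"wy":0,"wz":0},{"gripper":0.35,"dx":0,"dy":0,"dz":0,"wx":0,"wy":0,"wz":0},{"gripper":0.35,"dx":0,"dy":0,"dz":0.005,"wx":0,"wy":0,"wz":0},{"gripper":0.35,"dx":0,"dy":0,"dz":0.01,"wx":0,"wy":0,"wz":0},{"gripper":0.35,"dx":0,"dy":0,"dz":0.01,"wx":0,"wy":0,"wz":0}]' 20
```

```text
clock: 14.82
eef_pos: [503.4, -207.3, 31.6]
eef_rot: [-3.138, -0.002, 1.598]
wrist_force: [0.7, -0.4, -0.4]
finger_gap: 90.3
finger_force: 0.0
clock: 15.23
eef_pos: [504.9, -208.0, 34.7]
eef_rot: [3.14, 0.001, 1.598]
wrist_force: [-0.1, 1.2, 0.2]
finger_gap: 57.3
finger_force: 0.0
clock: 15.65
eef_pos: [504.6, -207.9, 33.9]
eef_rot: [3.141, 0.0, 1.597]
wrist_force: [-0.3, -0.1, 3.1]
finger_gap: 41.8
finger_force: 20.0
clock: 16.07
eef_pos: [504.9, -208.0, 44.7]
eef_rot: [3.141, 0.001, 1.598]
wrist_force: [0.5, 0.0, -0.2]
finger_gap: 42.1
finger_force: 20.0
```

```bash
python3 -m inch '[{"gripper":0.35,"dx":0,"dy":0,"dz":0.03,"wx":0,"wy":0,"wz":0},{"gripper":0.35,"dx":0,"dy":0,"dz":0.07,"wx":0,"wy":0,"wz":0},{"gripper":0.35,"dx":0,"dy":0,"dz":0.11,"wx":0,"wy":0,"wz":0},{"gripper":0.35,"dx":0,"dy":0,"dz":0.15,"wx":0,"wy":0,"wz":0},{"gripper":0.35,"dx":0,"dy":0,"dz":0.19,"wx":0,"wy":0,"wz":0}]' 20
python3 -m inch '[{"gripper":0.35,"dx":0,"dy":0.01,"dz":0.035,"wx":0,"wy":0,"wz":0},{"gripper":0.35,"dx":0,"dy":0.03,"dz":0.07,"wx":0,"wy":0,"wz":0},{"gripper":0.35,"dx":0,"dy":0.06,"dz":0.09,"wx":0,"wy":0,"wz":0},{"gripper":0.35,"dx":0,"dy":0.1,"dz":0.1,"wx":0,"wy":0,"wz":0},{"gripper":0.35,"dx":0,"dy":0.14,"dz":0.1,"wx":0,"wy":0,"wz":0}]' 20
python3 -m inch '[{"gripper":0.35,"dx":-0.002,"dy":0.04,"dz":0,"wx":0,"wy":0,"wz":-3},{"gripper":0.35,"dx":-0.004,"dy":0.08,"dz":0,"wx":0,"wy":0,"wz":-6},{"gripper":0.35,"dx":-0.006,"dy":0.12,"dz":0,"wx":0,"wy":0,"wz":-9},{"gripper":0.35,"dx":-0.006,"dy":0.16,"dz":0,"wx":0,"wy":0,"wz":-12},{"gripper":0.35,"dx":-0.006,"dy":0.2,"dz":0,"wx":0,"wy":0,"wz":-15}]' 20
python3 -m inch '[{"gripper":0.35,"dx":0,"dy":0.04,"dz":0,"wx":0,"wy":0,"wz":0},{"gripper":0.35,"dx":0,"dy":0.08,"dz":0,"wx":0,"wy":0,"wz":0},{"gripper":0.35,"dx":0,"dy":0.12,"dz":0,"wx":0,"wy":0,"wz":0},{"gripper":0.35,"dx":0,"dy":0.15,"dz":0,"wx":0,"wy":0,"wz":0},{"gripper":0.35,"dx":0,"dy":0.1625,"dz":0,"wx":0,"wy":0,"wz":0}]' 20
python3 -m inch '[{"gripper":0.35,"dx":0,"dy":0,"dz":-0.04,"wx":0,"wy":0,"wz":0},{"gripper":0.35,"dx":0,"dy":0,"dz":-0.08,"wx":0,"wy":0,"wz":0},{"gripper":0.35,"dx":0,"dy":0,"dz":-0.12,"wx":0,"wy":0,"wz":0},{"gripper":0.35,"dx":0,"dy":0,"dz":-0.16,"wx":0,"wy":0,"wz":0},{"gripper":0.35,"dx":0,"dy":0,"dz":-0.2,"wx":0,"wy":0,"wz":0}]' 20
python3 -m inch '[{"gripper":0.35,"dx":0,"dy":0,"dz":-0.02,"wx":0,"wy":0,"wz":0},{"gripper":0.35,"dx":0,"dy":0,"dz":-0.03,"wx":0,"wy":0,"wz":0},{"gripper":0.35,"dx":0,"dy":0,"dz":-0.03,"wx":0,"wy":0,"wz":0},{"gripper":0.35,"dx":0,"dy":0,"dz":-0.03,"wx":0,"wy":0,"wz":0},{"gripper":0.35,"dx":0,"dy":0,"dz":-0.03,"wx":0,"wy":0,"wz":0}]' 20
python3 snap.py w11
```

```text
clock: 16.48
eef_pos: [504.1, -207.6, 235.9]
eef_rot: [3.141, 0.0, 1.598]
wrist_force: [-0.3, -0.4, -0.2]
finger_gap: 41.7
finger_force: 20.0
clock: 16.9
eef_pos: [504.6, -66.8, 336.3]
eef_rot: [3.138, 0.001, 1.596]
wrist_force: [0.7, -0.4, -0.6]
finger_gap: 42.0
finger_force: 20.0
clock: 17.32
eef_pos: [497.9, 134.2, 334.0]
eef_rot: [3.141, -0.0, 1.333]
wrist_force: [1.3, -0.0, -1.1]
finger_gap: 41.8
finger_force: 20.0
clock: 17.73
eef_pos: [497.6, 298.1, 333.0]
eef_rot: [-3.141, 0.0, 1.339]
wrist_force: [-0.4, -0.3, -1.0]
finger_gap: 41.9
finger_force: 20.0
clock: 18.15
eef_pos: [498.3, 293.9, 132.2]
eef_rot: [3.141, -0.0, 1.335]
wrist_force: [0.6, -0.0, -1.6]
finger_gap: 42.0
finger_force: 20.0
clock: 18.57
eef_pos: [499.5, 295.0, 105.8]
eef_rot: [3.139, -0.002, 1.336]
wrist_force: [0.3, 0.3, -0.5]
finger_gap: 42.1
finger_force: 20.0
18.5667 [499.5 295.  105.8] [ 3.1393e+00 -1.9000e-03  1.3356e+00]
```

```bash
python3 -m inch '[{"gripper":0.35,"dx":0,"dy":0,"dz":-0.02,"wx":0,"wy":0,"wz":0},{"gripper":0.35,"dx":0,"dy":0,"dz":-0.04,"wx":0,"wy":0,"wz":0},{"gripper":0.35,"dx":0,"dy":0,"dz":-0.055,"wx":0,"wy":0,"wz":0},{"gripper":0.35,"dx":0,"dy":0,"dz":-0.067,"wx":0,"wy":0,"wz":0},{"gripper":0.35,"dx":0,"dy":0,"dz":-0.07,"wx":0,"wy":0,"wz":0}]' 20
python3 -m inch '[{"gripper":0.35,"dx":0,"dy":0,"dz":-0.002,"wx":0,"wy":0,"wz":0},{"gripper":0.35,"dx":0,"dy":0,"dz":-0.004,"wx":0,"wy":0,"wz":0},{"gripper":0.35,"dx":0,"dy":0,"dz":-0.0055,"wx":0,"wy":0,"wz":0},{"gripper":0.35,"dx":0,"dy":0,"dz":-0.006,"wx":0,"wy":0,"wz":0},{"gripper":0.35,"dx":0,"dy":0,"dz":-0.006,"wx":0,"wy":0,"wz":0}]' 20
python3 -m inch '[{"gripper":0.35,"dx":0,"dy":0,"dz":-0.0005,"wx":0,"wy":0,"wz":0},{"gripper":0.35,"dx":0,"dy":0,"dz":-0.001,"wx":0,"wy":0,"wz":0},{"gripper":0.35,"dx":0,"dy":0,"dz":-0.001,"wx":0,"wy":0,"wz":0},{"gripper":0.35,"dx":0,"dy":0,"dz":-0.001,"wx":0,"wy":0,"wz":0},{"gripper":0.35,"dx":0,"dy":0,"dz":-0.001,"wx":0,"wy":0,"wz":0}]' 20
```

```text
clock: 19.03
eef_pos: [498.2, 294.6, 32.9]
eef_rot: [-3.141, 0.001, 1.336]
wrist_force: [-0.3, 0.0, -0.5]
finger_gap: 42.5
finger_force: 20.0
clock: 19.45
eef_pos: [498.7, 294.8, 28.2]
eef_rot: [3.141, -0.0, 1.336]
wrist_force: [0.2, -0.6, 0.1]
finger_gap: 42.0
finger_force: 20.0
clock: 19.87
eef_pos: [498.8, 295.0, 27.9]
eef_rot: [3.141, -0.001, 1.336]
wrist_force: [-3.7, -1.6, 8.7]
finger_gap: 41.7
finger_force: 20.0
```

Contact was felt (8.7 N). Releasing and rising.

```bash
python3 -m inch '[{"gripper":0.6,"dx":0,"dy":0,"dz":0.0005,"wx":0,"wy":0,"wz":0},{"gripper":0.6,"dx":0,"dy":0,"dz":0.0005,"wx":0,"wy":0,"wz":0},{"gripper":0.7,"dx":0,"dy":0,"dz":0.0005,"wx":0,"wy":0,"wz":0},{"gripper":0.8,"dx":0,"dy":0,"dz":0.0005,"wx":0,"wy":0,"wz":0},{"gripper":1,"dx":0,"dy":0,"dz":0.0005,"wx":0,"wy":0,"wz":0}]' 20
python3 -m inch '[{"gripper":1,"dx":0,"dy":0,"dz":0,"wx":0,"wy":0,"wz":0},{"gripper":1,"dx":0,"dy":0,"dz":0.02,"wx":0,"wy":0,"wz":0},{"gripper":1,"dx":0,"dy":0,"dz":0.05,"wx":0,"wy":0,"wz":0},{"gripper":1,"dx":0,"dy":0,"dz":0.09,"wx":0,"wy":0,"wz":0},{"gripper":1,"dx":0,"dy":0,"dz":0.13,"wx":0,"wy":0,"wz":0}]' 20
python3 -m inch '[{"gripper":1,"dx":0,"dy":0,"dz":0.04,"wx":0,"wy":0,"wz":0},{"gripper":1,"dx":0,"dy":0,"dz":0.08,"wx":0,"wy":0,"wz":0},{"gripper":1,"dx":0,"dy":0,"dz":0.12,"wx":0,"wy":0,"wz":0},{"gripper":1,"dx":0,"dy":0,"dz":0.153,"wx":0,"wy":0,"wz":0},{"gripper":1,"dx":0,"dy":0,"dz":0.153,"wx":0,"wy":0,"wz":0}]' 20
python3 snap.py w12
python3 - <<'E'
from h import *
import pickle
s=pickle.load(open('w12.pkl','rb'));im=cv2.imread('pics/w12.png')
print(proj('wrist',[[498.7,294.5,76],[498.7,294.5,69]],s).round(1))
m=cv2.inRange(cv2.cvtColor(im,cv2.COLOR_BGR2HSV),(18,150,90),(32,255,255));m[330:]=0
print([cv2.boundingRect(c) for c in cv2.findContours(m,0,1)[0] if cv2.contourArea(c)>60])
E
```

```text
clock: 20.28
eef_pos: [498.5, 294.7, 27.1]
eef_rot: [-3.142, 0.0, 1.336]
wrist_force: [0.2, 0.3, -0.5]
finger_gap: 71.9
finger_force: 0.0
clock: 20.7
eef_pos: [497.9, 294.4, 158.3]
eef_rot: [-3.14, 0.001, 1.336]
wrist_force: [1.1, -0.1, -0.0]
finger_gap: 94.1
finger_force: 0.0
clock: 21.12
eef_pos: [499.6, 295.3, 317.5]
eef_rot: [3.134, -0.007, 1.336]
wrist_force: [-0.4, -0.1, -0.5]
finger_gap: 93.7
finger_force: 0.0
21.1167 [499.6 295.3 317.5] [ 3.1338 -0.0067  1.3358]
[[321.9 207.1]
 [321.9 206.1]]
[(315, 274, 13, 26), (303, 183, 37, 41)]
```

Yellow is seated; its mask centre (321,203) matches the expected spot. Next is red at (508,−262.6).

```bash
python3 -m inch '[{"gripper":1,"dx":0.002,"dy":-0.04,"dz":0,"wx":0,"wy":0,"wz":3},{"gripper":1,"dx":0.004,"dy":-0.08,"dz":0,"wx":0,"wy":0,"wz":6},{"gripper":1,"dx":0.006,"dy":-0.12,"dz":0,"wx":0,"wy":0,"wz":9},{"gripper":1,"dx":0.008,"dy":-0.16,"dz":0,"wx":0,"wy":0,"wz":12},{"gripper":1,"dx":0.0095,"dy":-0.2,"dz":0,"wx":0,"wy":0,"wz":15}]' 20
python3 -m inch '[{"gripper":1,"dx":0,"dy":-0.04,"dz":0,"wx":0,"wy":0,"wz":0},{"gripper":1,"dx":0,"dy":-0.08,"dz":0,"wx":0,"wy":0,"wz":0},{"gripper":1,"dx":0,"dy":-0.12,"dz":0,"wx":0,"wy":0,"wz":0},{"gripper":1,"dx":0,"dy":-0.16,"dz":0,"wx":0,"wy":0,"wz":0},{"gripper":1,"dx":0,"dy":-0.2,"dz":0,"wx":0,"wy":0,"wz":0}]' 20
python3 -m inch '[{"gripper":1,"dx":0,"dy":-0.04,"dz":0,"wx":0,"wy":0,"wz":0},{"gripper":1,"dx":0,"dy":-0.08,"dz":0,"wx":0,"wy":0,"wz":0},{"gripper":1,"dx":0,"dy":-0.12,"dz":-0.01,"wx":0,"wy":0,"wz":0},{"gripper":1,"dx":0,"dy":-0.145,"dz":-0.03,"wx":0,"wy":0,"wz":0},{"gripper":1,"dx":0,"dy":-0.1573,"dz":-0.06,"wx":0,"wy":0,"wz":0}]' 20
python3 -m inch '[{"gripper":1,"dx":0,"dy":0,"dz":-0.04,"wx":0,"wy":0,"wz":0},{"gripper":1,"dx":0,"dy":0,"dz":-0.08,"wx":0,"wy":0,"wz":0},{"gripper":1,"dx":0,"dy":0,"dz":-0.1,"wx":0,"wy":0,"wz":0},{"gripper":1,"dx":0,"dy":0,"dz":-0.11,"wx":0,"wy":0,"wz":0},{"gripper":1,"dx":0,"dy":0,"dz":-0.11,"wx":0,"wy":0,"wz":0}]' 20
python3 snap.py w13
python3 - <<'E'
from h import *
import pickle
s=pickle.load(open('w13.pkl','rb'));im=cv2.imread('pics/w13.png')
print(proj('wrist',[[508,-262.6,80.5],[508,-262.6,73]],s).round(1))
m=cv2.inRange(cv2.cvtColor(im,cv2.COLOR_BGR2HSV),(0,150,60),(8,255,255));m[330:]=0
print([cv2.boundingRect(c) for c in cv2.findContours(m,0,1)[0] if cv2.contourArea(c)>60])
E
```

```text
clock: 21.58
eef_pos: [507.4, 92.9, 308.9]
eef_rot: [-3.14, 0.0, 1.6]
wrist_force: [0.4, -0.5, 0.1]
finger_gap: 94.2
finger_force: 0.0
clock: 22.0
eef_pos: [507.2, -107.2, 309.0]
eef_rot: [-3.14, -0.0, 1.598]
wrist_force: [1.0, -0.4, 0.7]
finger_gap: 93.6
finger_force: 0.0
clock: 22.42
eef_pos: [507.6, -266.0, 249.6]
eef_rot: [3.14, 0.001, 1.595]
wrist_force: [0.3, 0.5, -0.3]
finger_gap: 94.3
finger_force: 0.0
clock: 22.83
eef_pos: [506.9, -262.0, 137.6]
eef_rot: [-3.138, -0.002, 1.597]
wrist_force: [0.6, -0.4, 0.2]
finger_gap: 93.7
finger_force: 0.0
22.8333 [ 506.9 -262.   137.6] [-3.1378e+00 -2.4000e-03  1.5975e+00]
[[326.1 248.5]
 [326.1 245.7]]
[(294, 205, 63, 71), (610, 184, 30, 37)]
```

```bash
python3 -m inch '[{"gripper":1,"dx":0,"dy":0,"dz":-0.03,"wx":0,"wy":0,"wz":0},{"gripper":1,"dx":0,"dy":0,"dz":-0.06,"wx":0,"wy":0,"wz":0},{"gripper":1,"dx":0,"dy":0,"dz":-0.09,"wx":0,"wy":0,"wz":0},{"gripper":1,"dx":0,"dy":0,"dz":-0.106,"wx":0,"wy":0,"wz":0},{"gripper":0.6,"dx":0,"dy":0,"dz":-0.106,"wx":0,"wy":0,"wz":0}]' 20
python3 -m inch '[{"gripper":0.35,"dx":0,"dy":0,"dz":0,"wx":0,"wy":0,"wz":0},{"gripper":0.35,"dx":0,"dy":0,"dz":0,"wx":0,"wy":0,"wz":0},{"gripper":0.35,"dx":0,"dy":0,"dz":0,"wx":0,"wy":0,"wz":0},{"gripper":0.35,"dx":0,"dy":0,"dz":0,"wx":0,"wy":0,"wz":0},{"gripper":0.35,"dx":0,"dy":0,"dz":0,"wx":0,"wy":0,"wz":0}]' 20
python3 -m inch '[{"gripper":0.35,"dx":0,"dy":0,"dz":0,"wx":0,"wy":0,"wz":0},{"gripper":0.35,"dx":0,"dy":0,"dz":0,"wx":0,"wy":0,"wz":0},{"gripper":0.35,"dx":0,"dy":0,"dz":0,"wx":0,"wy":0,"wz":0},{"gripper":0.35,"dx":0,"dy":0,"dz":0,"wx":0,"wy":0,"wz":0},{"gripper":0.35,"dx":0,"dy":0,"dz":0,"wx":0,"wy":0,"wz":0}]' 20
python3 -m inch '[{"gripper":0.35,"dx":0,"dy":0,"dz":0,"wx":0,"wy":0,"wz":0},{"gripper":0.35,"dx":0,"dy":0,"dz":0,"wx":0,"wy":0,"wz":0},{"gripper":0.35,"dx":0,"dy":0,"dz":0.005,"wx":0,"wy":0,"wz":0},{"gripper":0.35,"dx":0,"dy":0,"dz":0.01,"wx":0,"wy":0,"wz":0},{"gripper":0.35,"dx":0,"dy":0,"dz":0.01,"wx":0,"wy":0,"wz":0}]' 20
```

```text
clock: 23.3
eef_pos: [507.3, -262.1, 32.6]
eef_rot: [-3.139, -0.002, 1.598]
wrist_force: [-0.8, 0.8, 0.0]
finger_gap: 89.9
finger_force: 0.0
clock: 23.72
eef_pos: [508.4, -262.9, 35.3]
eef_rot: [3.14, 0.001, 1.598]
wrist_force: [-1.0, 0.5, -0.1]
finger_gap: 57.1
finger_force: 0.0
clock: 24.13
eef_pos: [508.0, -262.7, 34.4]
eef_rot: [3.141, 0.0, 1.597]
wrist_force: [-1.0, 0.6, 2.8]
finger_gap: 41.3
finger_force: 20.0
clock: 24.55
eef_pos: [508.4, -262.8, 45.3]
eef_rot: [3.141, 0.001, 1.598]
wrist_force: [0.4, 0.1, -0.4]
finger_gap: 41.5
finger_force: 20.0
```

```bash
python3 -m inch '[{"gripper":0.35,"dx":0,"dy":0,"dz":0.03,"wx":0,"wy":0,"wz":0},{"gripper":0.35,"dx":0,"dy":0,"dz":0.07,"wx":0,"wy":0,"wz":0},{"gripper":0.35,"dx":0,"dy":0,"dz":0.11,"wx":0,"wy":0,"wz":0},{"gripper":0.35,"dx":0,"dy":0,"dz":0.15,"wx":0,"wy":0,"wz":0},{"gripper":0.35,"dx":0,"dy":0,"dz":0.19,"wx":0,"wy":0,"wz":0}]' 20
python3 -m inch '[{"gripper":0.35,"dx":0,"dy":0.01,"dz":0.035,"wx":0,"wy":0,"wz":0},{"gripper":0.35,"dx":0,"dy":0.03,"dz":0.07,"wx":0,"wy":0,"wz":0},{"gripper":0.35,"dx":0,"dy":0.06,"dz":0.09,"wx":0,"wy":0,"wz":0},{"gripper":0.35,"dx":0,"dy":0.1,"dz":0.1,"wx":0,"wy":0,"wz":0},{"gripper":0.35,"dx":0,"dy":0.14,"dz":0.1,"wx":0,"wy":0,"wz":0}]' 20
python3 -m inch '[{"gripper":0.35,"dx":0,"dy":0.04,"dz":0,"wx":0,"wy":0,"wz":-3},{"gripper":0.35,"dx":0,"dy":0.08,"dz":0,"wx":0,"wy":0,"wz":-6},{"gripper":0.35,"dx":0,"dy":0.12,"dz":0,"wx":0,"wy":0,"wz":-9},{"gripper":0.35,"dx":0,"dy":0.16,"dz":0,"wx":0,"wy":0,"wz":-12},{"gripper":0.35,"dx":0,"dy":0.2,"dz":0,"wx":0,"wy":0,"wz":-15}]' 20
python3 -m inch '[{"gripper":0.35,"dx":0,"dy":0.04,"dz":0,"wx":0,"wy":0,"wz":0},{"gripper":0.35,"dx":0,"dy":0.08,"dz":0,"wx":0,"wy":0,"wz":0},{"gripper":0.35,"dx":0.002,"dy":0.12,"dz":0,"wx":0,"wy":0,"wz":0},{"gripper":0.35,"dx":0.004,"dy":0.16,"dz":0,"wx":0,"wy":0,"wz":0},{"gripper":0.35,"dx":0.004,"dy":0.2,"dz":0,"wx":0,"wy":0,"wz":0}]' 20
python3 -m inch '[{"gripper":0.35,"dx":0,"dy":0.04,"dz":0,"wx":0,"wy":0,"wz":0},{"gripper":0.35,"dx":0,"dy":0.07,"dz":-0.02,"wx":0,"wy":0,"wz":0},{"gripper":0.35,"dx":0,"dy":0.07,"dz":-0.06,"wx":0,"wy":0,"wz":0},{"gripper":0.35,"dx":0,"dy":0.07,"dz":-0.1,"wx":0,"wy":0,"wz":0},{"gripper":0.35,"dx":0,"dy":0.07,"dz":-0.14,"wx":0,"wy":0,"wz":0}]' 20
python3 -m inch '[{"gripper":0.35,"dx":0,"dy":0,"dz":-0.04,"wx":0,"wy":0,"wz":0},{"gripper":0.35,"dx":0,"dy":0,"dz":-0.07,"wx":0,"wy":0,"wz":0},{"gripper":0.35,"dx":0,"dy":0,"dz":-0.09,"wx":0,"wy":0,"wz":0},{"gripper":0.35,"dx":0,"dy":0,"dz":-0.09,"wx":0,"wy":0,"wz":0},{"gripper":0.35,"dx":0,"dy":0,"dz":-0.09,"wx":0,"wy":0,"wz":0}]' 20
python3 snap.py w14
```

```text
clock: 24.97
eef_pos: [507.6, -262.3, 236.4]
eef_rot: [3.141, 0.0, 1.598]
wrist_force: [0.4, -0.2, -1.3]
finger_gap: 41.1
finger_force: 20.0
clock: 25.38
eef_pos: [508.1, -121.6, 336.8]
eef_rot: [3.138, 0.001, 1.596]
wrist_force: [0.8, 0.1, -0.9]
finger_gap: 41.2
finger_force: 20.0
clock: 25.8
eef_pos: [507.4, 79.3, 334.4]
eef_rot: [3.141, -0.0, 1.333]
wrist_force: [0.8, -0.8, -1.1]
finger_gap: 41.1
finger_force: 20.0
clock: 26.22
eef_pos: [511.6, 279.4, 334.3]
eef_rot: [3.141, 0.0, 1.336]
wrist_force: [0.6, -0.8, -1.3]
finger_gap: 41.3
finger_force: 20.0
clock: 26.63
eef_pos: [511.4, 347.9, 192.3]
eef_rot: [3.142, 0.0, 1.337]
wrist_force: [0.9, -0.1, -1.5]
finger_gap: 41.1
finger_force: 20.0
clock: 27.05
eef_pos: [511.8, 347.3, 104.2]
eef_rot: [-3.141, 0.001, 1.336]
wrist_force: [0.1, -0.3, -0.2]
finger_gap: 41.6
finger_force: 20.0
27.05 [511.8 347.3 104.2] [-3.1407e+00  8.0000e-04  1.3358e+00]
```

```bash
python3 -m inch '[{"gripper":0.35,"dx":0,"dy":0,"dz":-0.02,"wx":0,"wy":0,"wz":0},{"gripper":0.35,"dx":0,"dy":0,"dz":-0.04,"wx":0,"wy":0,"wz":0},{"gripper":0.35,"dx":0,"dy":0,"dz":-0.055,"wx":0,"wy":0,"wz":0},{"gripper":0.35,"dx":0,"dy":0,"dz":-0.067,"wx":0,"wy":0,"wz":0},{"gripper":0.35,"dx":0,"dy":0,"dz":-0.07,"wx":0,"wy":0,"wz":0}]' 20
python3 -m inch '[{"gripper":0.35,"dx":0,"dy":0,"dz":-0.002,"wx":0,"wy":0,"wz":0},{"gripper":0.35,"dx":0,"dy":0,"dz":-0.004,"wx":0,"wy":0,"wz":0},{"gripper":0.35,"dx":0,"dy":0,"dz":-0.0055,"wx":0,"wy":0,"wz":0},{"gripper":0.35,"dx":0,"dy":0,"dz":-0.006,"wx":0,"wy":0,"wz":0},{"gripper":0.35,"dx":0,"dy":0,"dz":-0.006,"wx":0,"wy":0,"wz":0}]' 20
python3 -m inch '[{"gripper":0.35,"dx":0,"dy":0,"dz":-0.0005,"wx":0,"wy":0,"wz":0},{"gripper":0.35,"dx":0,"dy":0,"dz":-0.0005,"wx":0,"wy":0,"wz":0},{"gripper":0.35,"dx":0,"dy":0,"dz":-0.0005,"wx":0,"wy":0,"wz":0},{"gripper":0.35,"dx":0,"dy":0,"dz":-0.0005,"wx":0,"wy":0,"wz":0},{"gripper":0.35,"dx":0,"dy":0,"dz":-0.0005,"wx":0,"wy":0,"wz":0}]' 20
```

```text
clock: 27.52
eef_pos: [512.0, 347.4, 33.9]
eef_rot: [-3.141, 0.0, 1.336]
wrist_force: [-0.4, 0.4, -1.0]
finger_gap: 41.2
finger_force: 20.0
clock: 27.93
eef_pos: [512.2, 347.5, 28.7]
eef_rot: [3.141, -0.0, 1.336]
wrist_force: [-0.1, 0.7, -1.0]
finger_gap: 41.6
finger_force: 20.0
clock: 28.35
eef_pos: [512.2, 347.7, 28.4]
eef_rot: [3.141, -0.001, 1.336]
wrist_force: [-2.3, -0.3, 6.6]
finger_gap: 41.5
finger_force: 20.0
```

Contact was felt. Releasing, rising and checking.

```bash
python3 -m inch '[{"gripper":0.6,"dx":0,"dy":0,"dz":0.0005,"wx":0,"wy":0,"wz":0},{"gripper":0.6,"dx":0,"dy":0,"dz":0.0005,"wx":0,"wy":0,"wz":0},{"gripper":0.7,"dx":0,"dy":0,"dz":0.0005,"wx":0,"wy":0,"wz":0},{"gripper":0.8,"dx":0,"dy":0,"dz":0.0005,"wx":0,"wy":0,"wz":0},{"gripper":1,"dx":0,"dy":0,"dz":0.0005,"wx":0,"wy":0,"wz":0}]' 20
python3 -m inch '[{"gripper":1,"dx":0,"dy":0,"dz":0,"wx":0,"wy":0,"wz":0},{"gripper":1,"dx":0,"dy":0,"dz":0.02,"wx":0,"wy":0,"wz":0},{"gripper":1,"dx":0,"dy":0,"dz":0.05,"wx":0,"wy":0,"wz":0},{"gripper":1,"dx":0,"dy":0,"dz":0.09,"wx":0,"wy":0,"wz":0},{"gripper":1,"dx":0,"dy":0,"dz":0.13,"wx":0,"wy":0,"wz":0}]' 20
python3 -m inch '[{"gripper":1,"dx":0,"dy":0,"dz":0.04,"wx":0,"wy":0,"wz":0},{"gripper":1,"dx":0,"dy":0,"dz":0.08,"wx":0,"wy":0,"wz":0},{"gripper":1,"dx":0,"dy":0,"dz":0.12,"wx":0,"wy":0,"wz":0},{"gripper":1,"dx":0,"dy":0,"dz":0.153,"wx":0,"wy":0,"wz":0},{"gripper":1,"dx":0,"dy":0,"dz":0.153,"wx":0,"wy":0,"wz":0}]' 20
python3 snap.py w15
python3 - <<'E'
from h import *
import pickle
s=pickle.load(open('w15.pkl','rb'));im=cv2.imread('pics/w15.png')
print(proj('wrist',[[512.1,347.4,69]],s).round(1))
m=cv2.inRange(cv2.cvtColor(im,cv2.COLOR_BGR2HSV),(0,150,60),(8,255,255));m[330:]=0
print([cv2.boundingRect(c) for c in cv2.findContours(m,0,1)[0] if cv2.contourArea(c)>60])
E
```

```text
clock: 28.77
eef_pos: [511.9, 347.3, 28.1]
eef_rot: [-3.141, 0.0, 1.336]
wrist_force: [-0.9, 0.2, -0.8]
finger_gap: 71.1
finger_force: 0.0
clock: 29.18
eef_pos: [511.5, 347.1, 159.3]
eef_rot: [-3.14, 0.001, 1.336]
wrist_force: [0.3, -0.9, -0.8]
finger_gap: 93.7
finger_force: 0.0
clock: 29.6
eef_pos: [513.0, 348.0, 318.9]
eef_rot: [3.134, -0.007, 1.336]
wrist_force: [0.3, 0.6, 0.2]
finger_gap: 93.7
finger_force: 0.0
29.6 [513.  348.  318.9] [ 3.134  -0.0074  1.3358]
[[321.9 206. ]]
[(304, 184, 35, 19)]
```

Red is in place. Next is black at (505.5,−318.4).

```bash
python3 -m inch '[{"gripper":1,"dx":-0.002,"dy":-0.04,"dz":0,"wx":0,"wy":0,"wz":3},{"gripper":1,"dx":-0.004,"dy":-0.08,"dz":0,"wx":0,"wy":0,"wz":6},{"gripper":1,"dx":-0.0065,"dy":-0.12,"dz":0,"wx":0,"wy":0,"wz":9},{"gripper":1,"dx":-0.0065,"dy":-0.16,"dz":0,"wx":0,"wy":0,"wz":12},{"gripper":1,"dx":-0.0065,"dy":-0.2,"dz":0,"wx":0,"wy":0,"wz":15}]' 20
python3 -m inch '[{"gripper":1,"dx":0,"dy":-0.04,"dz":0,"wx":0,"wy":0,"wz":0},{"gripper":1,"dx":0,"dy":-0.08,"dz":0,"wx":0,"wy":0,"wz":0},{"gripper":1,"dx":0,"dy":-0.12,"dz":0,"wx":0,"wy":0,"wz":0},{"gripper":1,"dx":0,"dy":-0.16,"dz":0,"wx":0,"wy":0,"wz":0},{"gripper":1,"dx":0,"dy":-0.2,"dz":0,"wx":0,"wy":0,"wz":0}]' 20
python3 -m inch '[{"gripper":1,"dx":0,"dy":-0.04,"dz":0,"wx":0,"wy":0,"wz":0},{"gripper":1,"dx":0,"dy":-0.08,"dz":0,"wx":0,"wy":0,"wz":0},{"gripper":1,"dx":0,"dy":-0.12,"dz":0,"wx":0,"wy":0,"wz":0},{"gripper":1,"dx":0,"dy":-0.16,"dz":0,"wx":0,"wy":0,"wz":0},{"gripper":1,"dx":0,"dy":-0.2,"dz":0,"wx":0,"wy":0,"wz":0}]' 20
python3 -m inch '[{"gripper":1,"dx":0,"dy":-0.035,"dz":0,"wx":0,"wy":0,"wz":0},{"gripper":1,"dx":0,"dy":-0.0658,"dz":-0.02,"wx":0,"wy":0,"wz":0},{"gripper":1,"dx":0,"dy":-0.0658,"dz":-0.06,"wx":0,"wy":0,"wz":0},{"gripper":1,"dx":0,"dy":-0.0658,"dz":-0.1,"wx":0,"wy":0,"wz":0},{"gripper":1,"dx":0,"dy":-0.0658,"dz":-0.14,"wx":0,"wy":0,"wz":0}]' 20
python3 -m inch '[{"gripper":1,"dx":0,"dy":0,"dz":-0.03,"wx":0,"wy":0,"wz":0},{"gripper":1,"dx":0,"dy":0,"dz":-0.03,"wx":0,"wy":0,"wz":0},{"gripper":1,"dx":0,"dy":0,"dz":-0.03,"wx":0,"wy":0,"wz":0},{"gripper":1,"dx":0,"dy":0,"dz":-0.03,"wx":0,"wy":0,"wz":0},{"gripper":1,"dx":0,"dy":0,"dz":-0.03,"wx":0,"wy":0,"wz":0}]' 20
python3 snap.py w16
python3 - <<'E'
from h import *
import pickle
s=pickle.load(open('w16.pkl','rb'));im=cv2.imread('pics/w16.png')
print(proj('wrist',[[505.5,-318.4,80.5],[505.5,-318.4,73]],s).round(1))
m=cv2.inRange(im.max(2),0,50);m[330:]=0
print([cv2.boundingRect(c) for c in cv2.findContours(m,0,1)[0] if cv2.contourArea(c)>60])
E
```

```text
clock: 30.07
eef_pos: [504.6, 145.7, 310.0]
eef_rot: [-3.14, 0.0, 1.601]
wrist_force: [0.9, 0.3, 0.0]
finger_gap: 93.7
finger_force: 0.0
clock: 30.48
eef_pos: [504.7, -54.5, 310.1]
eef_rot: [-3.14, -0.0, 1.598]
wrist_force: [0.9, 0.6, -0.6]
finger_gap: 93.8
finger_force: 0.0
clock: 30.9
eef_pos: [504.8, -254.5, 309.9]
eef_rot: [-3.14, -0.001, 1.597]
wrist_force: [0.6, 0.5, -0.3]
finger_gap: 94.1
finger_force: 0.0
clock: 31.32
eef_pos: [504.4, -318.5, 168.0]
eef_rot: [-3.14, -0.001, 1.596]
wrist_force: [0.8, -1.1, -0.1]
finger_gap: 93.8
finger_force: 0.0
clock: 31.73
eef_pos: [506.3, -318.9, 143.7]
eef_rot: [3.139, 0.002, 1.598]
wrist_force: [-0.5, -0.7, -0.1]
finger_gap: 93.8
finger_force: 0.0
31.7333 [ 506.3 -318.9  143.7] [3.1388e+00 2.1000e-03 1.5976e+00]
[[322.6 244. ]
 [322.6 241.3]]
[(571, 322, 69, 8), (0, 322, 79, 8), (431, 280, 43, 50), (176, 280, 42, 50), (579, 208, 61, 62), (292, 202, 60, 68)]
```

```bash
python3 -m inch '[{"gripper":1,"dx":0,"dy":0,"dz":-0.03,"wx":0,"wy":0,"wz":0},{"gripper":1,"dx":0,"dy":0,"dz":-0.06,"wx":0,"wy":0,"wz":0},{"gripper":1,"dx":0,"dy":0,"dz":-0.09,"wx":0,"wy":0,"wz":0},{"gripper":1,"dx":0,"dy":0,"dz":-0.107,"wx":0,"wy":0,"wz":0},{"gripper":0.6,"dx":0,"dy":0,"dz":-0.107,"wx":0,"wy":0,"wz":0}]' 20
python3 -m inch '[{"gripper":0.35,"dx":0,"dy":0,"dz":0,"wx":0,"wy":0,"wz":0},{"gripper":0.35,"dx":0,"dy":0,"dz":0,"wx":0,"wy":0,"wz":0},{"gripper":0.35,"dx":0,"dy":0,"dz":0,"wx":0,"wy":0,"wz":0},{"gripper":0.35,"dx":0,"dy":0,"dz":0,"wx":0,"wy":0,"wz":0},{"gripper":0.35,"dx":0,"dy":0,"dz":0,"wx":0,"wy":0,"wz":0}]' 20
python3 -m inch '[{"gripper":0.35,"dx":0,"dy":0,"dz":0,"wx":0,"wy":0,"wz":0},{"gripper":0.35,"dx":0,"dy":0,"dz":0,"wx":0,"wy":0,"wz":0},{"gripper":0.35,"dx":0,"dy":0,"dz":0,"wx":0,"wy":0,"wz":0},{"gripper":0.35,"dx":0,"dy":0,"dz":0,"wx":0,"wy":0,"wz":0},{"gripper":0.35,"dx":0,"dy":0,"dz":0,"wx":0,"wy":0,"wz":0}]' 20
python3 -m inch '[{"gripper":0.35,"dx":0,"dy":0,"dz":0,"wx":0,"wy":0,"wz":0},{"gripper":0.35,"dx":0,"dy":0,"dz":0,"wx":0,"wy":0,"wz":0},{"gripper":0.35,"dx":0,"dy":0,"dz":0.005,"wx":0,"wy":0,"wz":0},{"gripper":0.35,"dx":0,"dy":0,"dz":0.01,"wx":0,"wy":0,"wz":0},{"gripper":0.35,"dx":0,"dy":0,"dz":0.01,"wx":0,"wy":0,"wz":0}]' 20
```

```text
clock: 32.2
eef_pos: [504.4, -317.6, 31.7]
eef_rot: [-3.138, -0.002, 1.598]
wrist_force: [0.3, 0.5, 0.5]
finger_gap: 90.0
finger_force: 0.0
clock: 32.62
eef_pos: [505.9, -318.7, 35.3]
eef_rot: [3.14, 0.001, 1.598]
wrist_force: [0.4, -0.8, 0.8]
finger_gap: 57.3
finger_force: 0.0
clock: 33.03
eef_pos: [505.5, -318.5, 34.4]
eef_rot: [3.141, 0.0, 1.598]
wrist_force: [-0.5, 0.2, 2.9]
finger_gap: 41.8
finger_force: 20.0
clock: 33.45
eef_pos: [505.9, -318.6, 45.3]
eef_rot: [3.141, 0.001, 1.598]
wrist_force: [0.9, -0.1, -0.8]
finger_gap: 41.9
finger_force: 20.0
```

```bash
python3 -m inch '[{"gripper":0.35,"dx":0,"dy":0,"dz":0.03,"wx":0,"wy":0,"wz":0},{"gripper":0.35,"dx":0,"dy":0,"dz":0.07,"wx":0,"wy":0,"wz":0},{"gripper":0.35,"dx":0,"dy":0,"dz":0.11,"wx":0,"wy":0,"wz":0},{"gripper":0.35,"dx":0,"dy":0,"dz":0.15,"wx":0,"wy":0,"wz":0},{"gripper":0.35,"dx":0,"dy":0,"dz":0.19,"wx":0,"wy":0,"wz":0}]' 20
python3 -m inch '[{"gripper":0.35,"dx":0,"dy":0.01,"dz":0.035,"wx":0,"wy":0,"wz":0},{"gripper":0.35,"dx":0,"dy":0.03,"dz":0.07,"wx":0,"wy":0,"wz":0},{"gripper":0.35,"dx":0,"dy":0.06,"dz":0.09,"wx":0,"wy":0,"wz":0},{"gripper":0.35,"dx":0,"dy":0.1,"dz":0.1,"wx":0,"wy":0,"wz":0},{"gripper":0.35,"dx":0,"dy":0.14,"dz":0.1,"wx":0,"wy":0,"wz":0}]' 20
python3 -m inch '[{"gripper":0.35,"dx":0,"dy":0.04,"dz":0,"wx":0,"wy":0,"wz":-3},{"gripper":0.35,"dx":0,"dy":0.08,"dz":0,"wx":0,"wy":0,"wz":-6},{"gripper":0.35,"dx":0,"dy":0.12,"dz":0,"wx":0,"wy":0,"wz":-9},{"gripper":0.35,"dx":0,"dy":0.16,"dz":0,"wx":0,"wy":0,"wz":-12},{"gripper":0.35,"dx":0,"dy":0.2,"dz":0,"wx":0,"wy":0,"wz":-15}]' 20
python3 -m inch '[{"gripper":0.35,"dx":0,"dy":0.04,"dz":0,"wx":0,"wy":0,"wz":0},{"gripper":0.35,"dx":0,"dy":0.08,"dz":0,"wx":0,"wy":0,"wz":0},{"gripper":0.35,"dx":0.002,"dy":0.12,"dz":0,"wx":0,"wy":0,"wz":0},{"gripper":0.35,"dx":0.006,"dy":0.16,"dz":0,"wx":0,"wy":0,"wz":0},{"gripper":0.35,"dx":0.01,"dy":0.2,"dz":0,"wx":0,"wy":0,"wz":0}]' 20
python3 -m inch '[{"gripper":0.35,"dx":0.004,"dy":0.04,"dz":0,"wx":0,"wy":0,"wz":0},{"gripper":0.35,"dx":0.008,"dy":0.08,"dz":0,"wx":0,"wy":0,"wz":0},{"gripper":0.35,"dx":0.0102,"dy":0.12,"dz":0,"wx":0,"wy":0,"wz":0},{"gripper":0.35,"dx":0.0102,"dy":0.155,"dz":0,"wx":0,"wy":0,"wz":0},{"gripper":0.35,"dx":0.0102,"dy":0.179,"dz":0,"wx":0,"wy":0,"wz":0}]' 20
python3 -m inch '[{"gripper":0.35,"dx":0,"dy":0,"dz":-0.03,"wx":0,"wy":0,"wz":0},{"gripper":0.35,"dx":0,"dy":0,"dz":-0.07,"wx":0,"wy":0,"wz":0},{"gripper":0.35,"dx":0,"dy":0,"dz":-0.11,"wx":0,"wy":0,"wz":0},{"gripper":0.35,"dx":0,"dy":0,"dz":-0.15,"wx":0,"wy":0,"wz":0},{"gripper":0.35,"dx":0,"dy":0,"dz":-0.19,"wx":0,"wy":0,"wz":0}]' 20
python3 -m inch '[{"gripper":0.35,"dx":0,"dy":0,"dz":-0.03,"wx":0,"wy":0,"wz":0},{"gripper":0.35,"dx":0,"dy":0,"dz":-0.04,"wx":0,"wy":0,"wz":0},{"gripper":0.35,"dx":0,"dy":0,"dz":-0.04,"wx":0,"wy":0,"wz":0},{"gripper":0.35,"dx":0,"dy":0,"dz":-0.04,"wx":0,"wy":0,"wz":0},{"gripper":0.35,"dx":0,"dy":0,"dz":-0.04,"wx":0,"wy":0,"wz":0}]' 20
```

```text
clock: 33.87
eef_pos: [505.1, -318.1, 236.4]
eef_rot: [3.141, 0.0, 1.598]
wrist_force: [0.2, -0.7, 0.3]
finger_gap: 41.8
finger_force: 20.0
clock: 34.28
eef_pos: [505.5, -177.4, 336.8]
eef_rot: [3.138, 0.002, 1.596]
wrist_force: [0.8, -0.1, -1.9]
finger_gap: 42.3
finger_force: 20.0
clock: 34.7
eef_pos: [504.9, 23.5, 334.5]
eef_rot: [3.141, -0.0, 1.333]
wrist_force: [0.2, 1.1, -1.4]
finger_gap: 41.6
finger_force: 20.0
clock: 35.12
eef_pos: [515.0, 223.7, 334.5]
eef_rot: [3.141, -0.0, 1.336]
wrist_force: [-0.1, -1.0, -1.0]
finger_gap: 41.9
finger_force: 20.0
clock: 35.53
eef_pos: [524.8, 403.6, 333.4]
eef_rot: [-3.141, 0.001, 1.338]
wrist_force: [1.1, -0.2, -0.4]
finger_gap: 41.8
finger_force: 20.0
clock: 35.95
eef_pos: [525.3, 400.5, 142.5]
eef_rot: [3.142, -0.0, 1.336]
wrist_force: [1.4, 0.8, -1.6]
finger_gap: 42.0
finger_force: 20.0
clock: 36.37
eef_pos: [526.7, 401.3, 107.0]
eef_rot: [3.139, -0.003, 1.336]
wrist_force: [-0.2, 0.4, -0.9]
finger_gap: 41.5
finger_force: 20.0
```

```bash
python3 -m inch '[{"gripper":0.35,"dx":0,"dy":0,"dz":-0.02,"wx":0,"wy":0,"wz":0},{"gripper":0.35,"dx":0,"dy":0,"dz":-0.04,"wx":0,"wy":0,"wz":0},{"gripper":0.35,"dx":0,"dy":0,"dz":-0.055,"wx":0,"wy":0,"wz":0},{"gripper":0.35,"dx":0,"dy":0,"dz":-0.067,"wx":0,"wy":0,"wz":0},{"gripper":0.35,"dx":0,"dy":0,"dz":-0.07,"wx":0,"wy":0,"wz":0}]' 20
python3 -m inch '[{"gripper":0.35,"dx":0,"dy":0,"dz":-0.002,"wx":0,"wy":0,"wz":0},{"gripper":0.35,"dx":0,"dy":0,"dz":-0.004,"wx":0,"wy":0,"wz":0},{"gripper":0.35,"dx":0,"dy":0,"dz":-0.0055,"wx":0,"wy":0,"wz":0},{"gripper":0.35,"dx":0,"dy":0,"dz":-0.006,"wx":0,"wy":0,"wz":0},{"gripper":0.35,"dx":0,"dy":0,"dz":-0.006,"wx":0,"wy":0,"wz":0}]' 20
python3 -m inch '[{"gripper":0.35,"dx":0,"dy":0,"dz":-0.0005,"wx":0,"wy":0,"wz":0},{"gripper":0.35,"dx":0,"dy":0,"dz":-0.0005,"wx":0,"wy":0,"wz":0},{"gripper":0.35,"dx":0,"dy":0,"dz":-0.0005,"wx":0,"wy":0,"wz":0},{"gripper":0.35,"dx":0,"dy":0,"dz":-0.0005,"wx":0,"wy":0,"wz":0},{"gripper":0.35,"dx":0,"dy":0,"dz":-0.0005,"wx":0,"wy":0,"wz":0}]' 20
```

```text
clock: 36.78
eef_pos: [525.7, 400.6, 33.8]
eef_rot: [-3.141, 0.0, 1.336]
wrist_force: [0.2, 0.2, -0.5]
finger_gap: 42.3
finger_force: 20.0
clock: 37.2
eef_pos: [525.8, 400.7, 28.7]
eef_rot: [3.141, -0.0, 1.336]
wrist_force: [-0.2, -0.2, -0.1]
finger_gap: 41.9
finger_force: 20.0
clock: 37.62
eef_pos: [525.9, 400.9, 28.4]
eef_rot: [3.141, -0.001, 1.336]
wrist_force: [-1.4, 0.7, 6.4]
finger_gap: 42.2
finger_force: 20.0
```

Contact was felt. Releasing, backing away and checking everything.

```bash
python3 -m inch '[{"gripper":0.6,"dx":0,"dy":0,"dz":0.0005,"wx":0,"wy":0,"wz":0},{"gripper":0.6,"dx":0,"dy":0,"dz":0.0005,"wx":0,"wy":0,"wz":0},{"gripper":0.7,"dx":0,"dy":0,"dz":0.0005,"wx":0,"wy":0,"wz":0},{"gripper":0.8,"dx":0,"dy":0,"dz":0.0005,"wx":0,"wy":0,"wz":0},{"gripper":1,"dx":0,"dy":0,"dz":0.0005,"wx":0,"wy":0,"wz":0}]' 20
python3 -m inch '[{"gripper":1,"dx":0,"dy":0,"dz":0,"wx":0,"wy":0,"wz":0},{"gripper":1,"dx":0,"dy":0,"dz":0.02,"wx":0,"wy":0,"wz":0},{"gripper":1,"dx":0,"dy":0,"dz":0.05,"wx":0,"wy":0,"wz":0},{"gripper":1,"dx":0,"dy":0,"dz":0.09,"wx":0,"wy":0,"wz":0},{"gripper":1,"dx":0,"dy":0,"dz":0.13,"wx":0,"wy":0,"wz":0}]' 20
python3 -m inch '[{"gripper":1,"dx":0,"dy":0,"dz":0.04,"wx":0,"wy":0,"wz":0},{"gripper":1,"dx":0,"dy":0,"dz":0.08,"wx":0,"wy":0,"wz":0},{"gripper":1,"dx":0,"dy":0,"dz":0.12,"wx":0,"wy":0,"wz":0},{"gripper":1,"dx":0,"dy":-0.03,"dz":0.15,"wx":0,"wy":0,"wz":0},{"gripper":1,"dx":0,"dy":-0.07,"dz":0.15,"wx":0,"wy":0,"wz":0}]' 20
python3 -m inch '[{"gripper":1,"dx":-0.01,"dy":-0.04,"dz":0,"wx":0,"wy":0,"wz":0},{"gripper":1,"dx":-0.02,"dy":-0.08,"dz":0,"wx":0,"wy":0,"wz":0},{"gripper":1,"dx":-0.03,"dy":-0.11,"dz":0,"wx":0,"wy":0,"wz":0},{"gripper":1,"dx":-0.03,"dy":-0.11,"dz":0,"wx":0,"wy":0,"wz":0},{"gripper":1,"dx":-0.03,"dy":-0.11,"dz":0,"wx":0,"wy":0,"wz":0}]' 20
python3 snap.py w17
python3 - <<'E'
from h import *
import pickle
sc=manip.camera('scene');w=cv2.imread('pics/w17.png')
o=np.zeros((600,800,3),np.uint8)
a=cv2.resize(w[0:300,240:420],None,fx=2,fy=2);b=cv2.resize(sc[185:245,205:285],None,fx=5,fy=5,interpolation=cv2.INTER_CUBIC);c=cv2.resize(sc[235:335,335:455],None,fx=3,fy=3)
o[:600,:360]=a;o[:300,380:780]=b;o[300:600,380:740]=c;cv2.imwrite('pics/c3.png',o)
s=pickle.load(open('w17.pkl','rb'));print(proj('wrist',[[485.2,241.1,75],[498.7,294.4,75],[512.1,347.4,75],[525.7,400.4,75]],s).round(1))
E
```

```text
clock: 38.03
eef_pos: [525.6, 400.5, 28.1]
eef_rot: [-3.141, 0.0, 1.336]
wrist_force: [-0.1, -0.6, -0.1]
finger_gap: 71.9
finger_force: 0.0
clock: 38.45
eef_pos: [525.2, 400.3, 159.2]
eef_rot: [-3.14, 0.001, 1.336]
wrist_force: [-0.4, 0.0, -0.6]
finger_gap: 93.6
finger_force: 0.0
clock: 38.87
eef_pos: [526.1, 332.2, 314.2]
eef_rot: [3.135, -0.006, 1.339]
wrist_force: [1.5, 0.1, 0.1]
finger_gap: 94.0
finger_force: 0.0
clock: 39.28
eef_pos: [495.6, 219.6, 309.1]
eef_rot: [3.14, -0.001, 1.334]
wrist_force: [-0.2, 1.0, 0.1]
finger_gap: 94.3
finger_force: 0.0
39.2833 [495.6 219.6 309.1] [ 3.1404e+00 -9.0000e-04  1.3337e+00]
[[309.4 188.3]
 [309.6 133.9]
 [309.7  76.7]
 [310.1  16. ]]
```

View pics/c3.png

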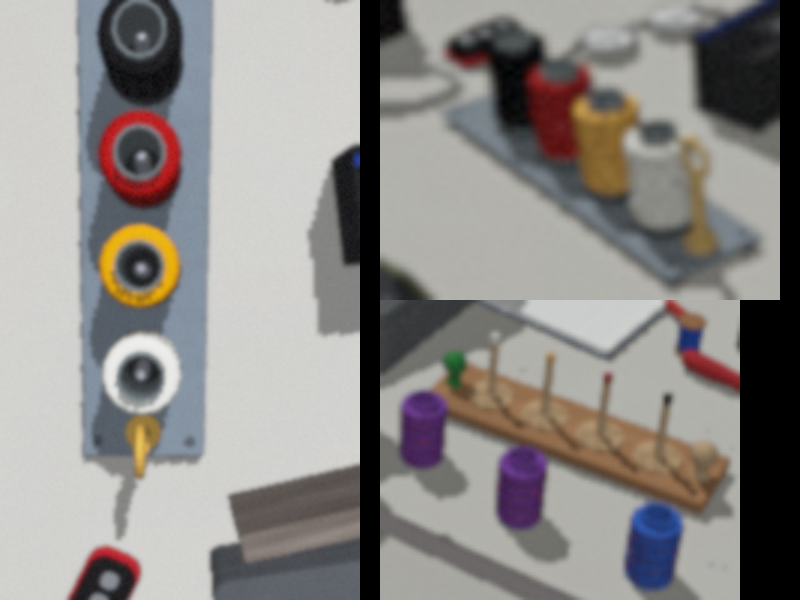

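All four tubes stand upright on their pins: white next to the brass post, then yellow, red and black. In the wrist crop they are at (141,372), (139,265), (140,155) and (140,45). The rack is empty and the look-alikes are where they were. Handing in.

```bash
python3 -c "
from cell import manip
print(manip.sign_off())"
```

```text
the job is handed in; nothing more can be done
None
```

The four tubes stand upright on the stand's pins in sewing order from the brass post: white, yellow, red, black. The job was handed in at about 39 s on the robot's clock.

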